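# Gather the bottle caps in the tote's pouring corner, over the dish

## Robot

A 6-joint arm with a two-finger parallel gripper is mounted at the origin on the work surface. World frame = base frame: x ahead of the robot, y to its left, z up, the work surface at z = 0. Lengths are in m, angles in degrees, forces in N, time in s.
With the tool pointing down it reaches from about 0.4 to 0.825 m from the base axis. Payload 7 kg.
Tool frame: the origin (TCP) lies midway between the tips of the shut fingers; the grasp point (between the pads) lies 19 mm behind it; x points along the fingers, z is the direction in which the jaws open and shut, and the axes are right-handed (so a half turn about x gives the same grasp; the last joint's range is limited). The gripper opens to 88 mm and grips with 3 to 60 N. Pads are 19 mm wide; open, the fingers measure 130 mm over their backs; the gripper's body (78 mm by 193 mm) begins 47 mm behind the grasp point.
Start: joints at [85.778, 20.546, 0.682, 0, -70.136, -16.507], TCP at [0.239, 0.631, 0.227] pointing down, gripper open.
Joint ranges: [-176.03, 176.03], [-82.01, 121.73], [-58.28, 71.71], [-173.87, 95.51], [-174.79, -0.11], [-173.66, 173.66]. Speed limits (degrees/s): [136.94, 136.94, 172.46, 180, 180, 180].

## Interface

Orientations are given as [roll, pitch, yaw] about the fixed x, y, z axes, in that order (R = Rz(yaw) Ry(pitch) Rx(roll)).
In Python, from plant import get_state, capture, close_job gives the robot as it stands.
- The arm moves only by the tool play_rows, never from a script. Its argument "series" is one flat list of numbers, 4 for each row, row after row: the shift along the tool's x, y, z in m, then the turn about the tool's x in rad. In form: [tx, ty, tz, spin, tx, ty, tz, spin, ...]. A call has exactly 5 rows; each row shifts and turns the commanded pose from where the row before left it, along the tool's axes as they then stand; what a row does not reach is not made up. A row lasts 1/12 s, in which the tool goes at most 41.7 mm and 7.16 degrees, less where a joint would pass 70% of its speed; a pose out of reach is approached as far as the arm can. A call is refused whole if a number of a shift passes 0.0417 or a number of a turn 0.125, either way. A call with a gripper value outside its range is refused whole. "jaw" is the opening in per cent of the stroke, from 0 (shut) to 100 (fully open), set as the call begins (left out, the last holds). The fingers move at their own pace and stop on an object; "squeeze" is the grip in N (left out, the last holds). Time passes only in rows, so rows that do not move let the fingers close, or fill a call up. It gives the time, the measured TCP pose, the force and the opening at its end, in the units of the state.
- get_state(): the state, without advancing time (a new reading comes with each control period).
- capture(name): name is "scene" or "top" or "wrist"; returns a dict with "img" (400x640x3 uint8, blue, green, red), "K" (3x3 intrinsics, pixels), "world_from_camera" (4x4, takes a point from camera to world coordinates). Camera axes: x right, y down, z forward; pixel columns grow to the right and rows downward; lengths in m; the calibration is good to about 2 mm. A picture is of the moment at which its call begins. There is no depth.
- close_job(): hands the job in, once; it reports no verdict.
The state is a dict: "time_s": time; "joints": joint angles; "qd": joint speeds; "joint_torque": joint torques, N m; "tcp_pos": TCP position; "eef_rot": TCP orientation; "contact_force": force on the tool from outside, world axes, zero at the start; "moment": the same for the moment, N m; "gripper_width": finger opening in m.
Only numpy, scipy, OpenCV 4.12 (cv2) and the standard library are available. Lean on these libraries where they do the work, as an engineer would, in place of code of your own. Each camera call takes 0.05 s, during which the arm holds its last target.

## Task

Pick up the small tote by its carrying bar and tilt it so that all four loose caps slide together into its cut-off pouring corner, with none spilled. Finish holding it tilted like that, still, with the pouring corner a little above the white dish and over its middle, not touching it, so that I can rake the caps in: do not put it down or let go. Leave the dish and the other things on the bench where they are.

Things in the scene. Friction and masses are not known exactly. Their poses are not given: they have to be found in the camera images.
- tote: white open plastic tote, 238 x 158 mm outside (x, y), walls 45 mm high, 4 mm thick, 0.4 kg; floor 4 mm thick. Origin: centre of underside, x lengthwise, z up. The corner at (-x, +y) is cut off by a lower diagonal wall (64 mm wide, 25 mm high) with a flared pouring lip. A carrying bar runs along x over the middle, on end posts. Smooth: the caps slide on it at slopes over 13 to 19 degrees.
- tote_grip (a point): centre of the tote's carrying bar, 105 mm above the tote's underside; axes as the tote's. The bar is 14 mm wide (along y), 20 mm tall, and free over 210 mm along x; its underside is 91 mm above the tote's inner floor
- tote_lip (a point): middle of the top inner edge of the low diagonal wall at the pouring corner; 92.5 mm toward -x, 52.5 mm toward +y and 80 mm below the bar's centre, in the tote's own axes; the flared lip reaches 20 mm further out. Axes as the tote's
- cap1_center (a point): centre of black screw cap 1 of 4 (all alike), a ribbed disc 30 mm across and 16 mm high, 12 g, lying loose on the floor of the tote
- cap2_center (a point): centre of black screw cap 2 of 4 (all alike), a ribbed disc 30 mm across and 16 mm high, 12 g, lying loose on the floor of the tote
- cap3_center (a point): centre of black screw cap 3 of 4 (all alike), a ribbed disc 30 mm across and 16 mm high, 12 g, lying loose on the floor of the tote
- cap4_center (a point): centre of black screw cap 4 of 4 (all alike), a ribbed disc 30 mm across and 16 mm high, 12 g, lying loose on the floor of the tote
- dish: round white ceramic dish standing loose on the bench, 120 mm across its rim and 45 mm high, 0.3 kg; origin at the centre of its underside
- jar: bystander: brown glass jar with black lid, 76 mm across, 130 mm high, beyond the work; origin at the centre of its underside
- bottle: bystander: white plastic bottle, 68 mm across, 160 mm high, beyond the work; origin at the centre of its underside
- spatula: bystander: steel lab spoon, 190 mm long, lying flat on the bench to the right; origin near its middle, on its underside
Not all that is in view belongs to the job. What is shaped like the part that bears cap2_center but blue or turquoise is not meant.

How it is judged (in metres and radians):
At the end, for the whole second after the job is handed in: Gripper holds the tote (over 1 N), tilted 15 to 54 deg, sloping to the pouring corner along x and y (5.7 deg each); tote_lip 55 to 165 mm above the bench, within 45 mm in plan of the dish centre, no contact with it; all caps inside, within 90 mm of tote_lip; tote still (under 0.03 m/s) (contact force between the fingers and tote above 1 N and contact force between tote and dish below 0.1 N and height (world z) of tote_lip between 0.055 and 0.165 m and horizontal distance between tote_lip and dish below 0.045 m and angle between tote_grip's own z axis and vertical between 0.26 and 0.95 rad and angle between tote_grip's own x axis and vertical below 1.47 rad and angle between tote_grip's own y axis and vertical above 1.67 rad and linear speed of tote below 0.03 m/s and distance between each of cap1_center, cap2_center, cap3_center, cap4_center and tote_lip below 0.09 m and z of each of cap1_center, cap2_center, cap3_center, cap4_center in the frame of tote_grip above -0.105 m and x of each of cap1_center, cap2_center, cap3_center, cap4_center in the frame of tote_grip above -0.105 m and y of each of cap1_center, cap2_center, cap3_center, cap4_center in the frame of tote_grip below 0.065 m); the arm keeps its last pose, push and grip.
It fails at once if the dish is shifted by more than 25 mm (distance of dish from where it was at the start of the episode above 0.025 m).
It fails at once if a bystander (jar, bottle, spoon) is moved by more than 25 mm (distance of any of jar, bottle, spatula from where it was at the start of the episode above 0.025 m).
It also fails if it takes over 45 s, if anything falls off the work surface, if the arm or the gripper's body presses on something with over 40 N, if the wrist force passes 120 N, or if a joint passes its speed limit or range.

## Working session

There is one attempt and no reset: what is moved stays moved. The work goes in short steps, Python scripts to look and compute and a tool call to move; the robot and the scene stay as the last step left them, time stands still between calls to the robot, and variables do not carry over. Pictures are saved under pics/ and viewed, and the job is handed in when it is done.

Besides the shell and the picture viewer there is one more tool, called after "Call:" as name(argument=value, ...), one argument or row to a line, values as JSON. play_rows: Moves the arm, as the interface text tells. Its arguments: {"type":"object","properties":{"series":{"type":"array","items":{"type":"number"}},"jaw":{"type":"number"},"squeeze":{"type":"number"}},"required":["series"]}

```bash
ls; mkdir -p pics; python3 - <<'E'
from plant import get_state, capture
import cv2,pickle
print(get_state())
for n in ["scene","top","wrist"]:
    c=capture(n); cv2.imwrite(f"pics/{n}0.png",c["img"]); pickle.dump(c,open(f"pics/{n}0.pkl","wb"))
    print(n,c["K"].round(1).tolist(),c["world_from_camera"].round(4).tolist())
E
```

```text
pics
{'time_s': 0.0, 'joints': array([ 8.57787141e+01,  2.05909215e+01,  6.34264121e-01, -1.99562847e-02,
       -7.01366144e+01, -1.65081692e+01]), 'qd': array([-0.0068115 , -0.0729    , -0.0844427 ,  0.01394398,  0.057196  ,
        0.08735713]), 'joint_torque': array([-1.84541437e-03, -5.82711983e+01,  2.93053079e+01,  6.99680284e+00,
        6.86382395e-03, -1.73519720e-04]), 'tcp_pos': array([0.23875905, 0.63083841, 0.22563273]), 'eef_rot': array([   5.13719306,   89.90485966, -105.59905809]), 'contact_force': array([-0.18371035,  0.09626854,  0.55362293]), 'moment': array([0.02281507, 0.00910747, 0.02649333]), 'gripper_width': 0.08762654220945545}
scene [[434.9, 0.0, 312.5], [0.0, 434.9, 206.7], [0.0, 0.0, 1.0]] [[0.5732, 0.589, -0.5696, 1.1295], [0.8194, -0.4138, 0.3966, -0.4346], [-0.0021, -0.6941, -0.7199, 0.7465], [0.0, 0.0, 0.0, 1.0]]
top [[412.2, 0.0, 317.9], [0.0, 412.2, 195.2], [0.0, 0.0, 1.0]] [[0.0115, -0.9917, 0.1281, 0.4695], [-0.9998, -0.0134, -0.0139, -0.0626], [0.0155, -0.1279, -0.9917, 0.9778], [0.0, 0.0, 0.0, 1.0]]
wrist [[321.6, 0.0, 317.6], [0.0, 321.6, 201.6], [0.0, 0.0, 1.0]] [[-0.3542, -0.9038, -0.2401, 0.3046], [-0.9352, 0.3428, 0.0891, 0.6071], [0.0018, 0.2561, -0.9666, 0.3838], [0.0, 0.0, 0.0, 1.0]]
```

View pics/scene0.png

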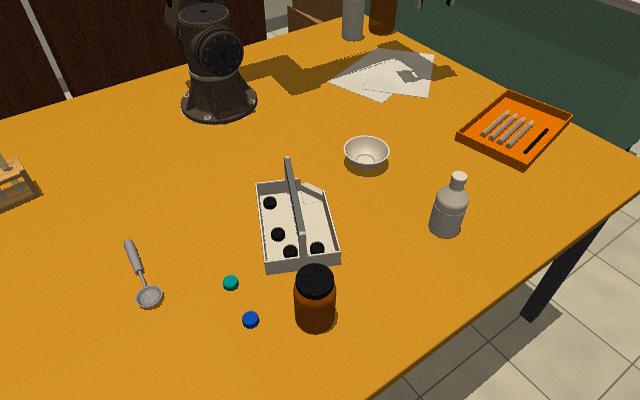

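View pics/top0.png

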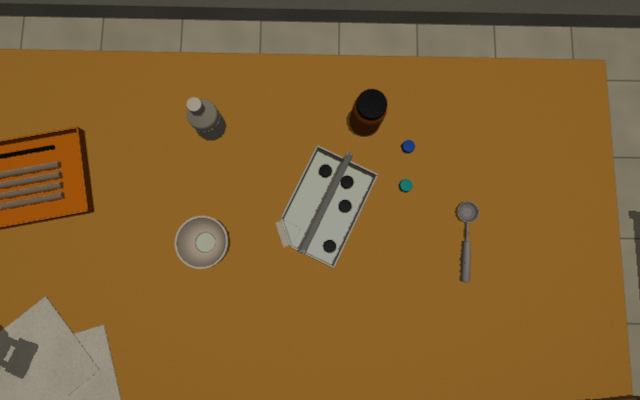

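View pics/wrist0.png

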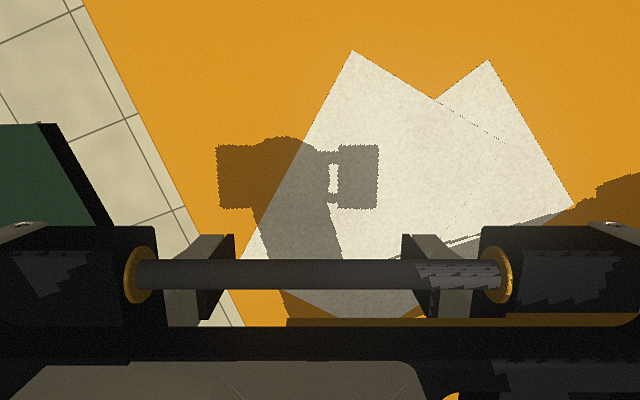

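The moves only shift and spin about the tool's x, so the tool stays pointing down. I need to know what happens at the edge of reach, and whether the tool axis can tilt there. First I'll measure the scene, then probe in free space.

```bash
cat > h.py <<'E'
import numpy as np,cv2,pickle
from scipy.spatial.transform import Rotation as R
def ld(n): return pickle.load(open(f"pics/{n}.pkl","rb"))
def ray(c,uv):
    T=c["world_from_camera"];d=T[:3,:3]@np.linalg.solve(c["K"],[uv[0],uv[1],1.]);return T[:3,3],d/np.linalg.norm(d)
def plane(c,uv,z):
    o,d=ray(c,uv);return o+d*(z-o[2])/d[2]
def tri(*obs):
    A=np.zeros((3,3));b=np.zeros(3);L=[]
    for c,uv in obs:
        o,d=ray(c,uv);P=np.eye(3)-np.outer(d,d);A+=P;b+=P@o;L.append((o,P))
    x=np.linalg.solve(A,b);return x,[np.linalg.norm(P@(x-o)) for o,P in L]
def proj(c,p):
    T=c["world_from_camera"];q=T[:3,:3].T@(np.asarray(p)-T[:3,3]);q=c["K"]@q;return q[:2]/q[2]
def tool(s):
    return R.from_euler('xyz',s["eef_rot"],degrees=True).as_matrix()
E
python3 - <<'E'
from h import *
for n,box in (("top0",(260,135,400,280)),("scene0",(230,140,400,290))):
    im=ld(n)["img"];x0,y0,x1,y1=box
    cv2.imwrite(f"pics/{n}_z.png",cv2.resize(im[y0:y1,x0:x1],None,fx=4,fy=4,interpolation=cv2.INTER_CUBIC))
E
```

Call:
play_rows(
  series=[0,0,-0.03,0,0,0,-0.03,0,0,0,-0.03,0,0,0,-0.03,0,0,0,-0.03,0],
)

```text
time_s: 0.57
tcp_pos: [0.2924, 0.7726, 0.2262]
eef_rot: [1.6, 90.0, -109.1]
contact_force: [0.5, 1.4, 0.0]
gripper_width: 0.0877
```

Call:
play_rows(
  series=[0,0,-0.03,0,0,0,-0.03,0,0,0,-0.03,0,0,0,-0.03,0,0,0,-0.03,0],
)

```text
time_s: 0.98
tcp_pos: [0.3444, 0.9099, 0.2264]
eef_rot: [-5.0, 90.0, -115.7]
contact_force: [0.0, 3.0, 1.8]
gripper_width: 0.0875
```

View pics/top0_z.png

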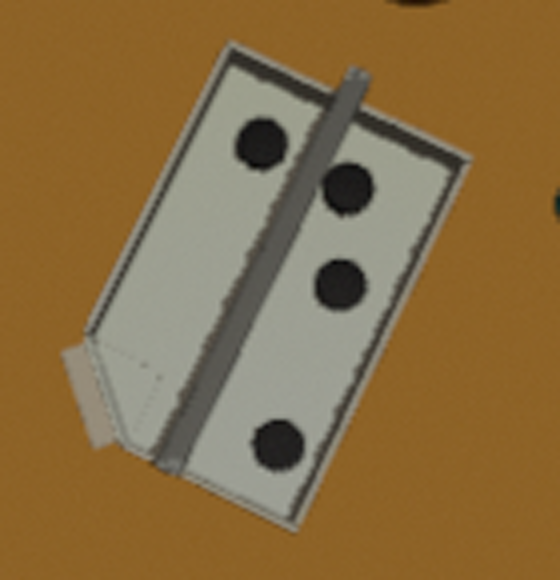

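View pics/scene0_z.png

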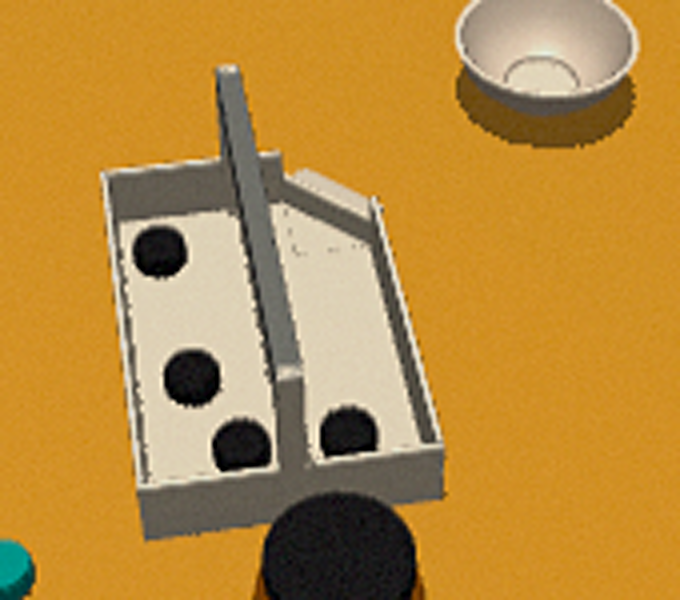

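Call:
play_rows(
  series=[0,0,-0.03,0,0,0,-0.03,0,0,0,-0.03,0,0,0,-0.03,0,0,0,-0.03,0],
)

```text
time_s: 1.4
tcp_pos: [0.3672, 0.9694, 0.195]
eef_rot: [173.9, 84.9, 63.1]
contact_force: [0.4, 0.6, 0.5]
gripper_width: 0.0875
```

```bash
python3 - <<'E'
from h import *
from plant import get_state
s=get_state();print(s["joints"].round(2),s["tcp_pos"],s["eef_rot"],np.hypot(*s["tcp_pos"][:2]));print(tool(s).round(3))
E
```

```text
[ 80.48  61.55  71.63   1.54 -95.17 -11.01] [0.36715955 0.9694455  0.19499309] [173.86645188  84.86591212  63.13238554] 1.0366439668595608
[[ 0.04   0.935 -0.352]
 [ 0.08  -0.354 -0.932]
 [-0.996  0.01  -0.089]]
```

The tool tilts 5° outward at the reach limit. I'll check whether the tilt grows and stays.

Call:
play_rows(
  series=[0,0,-0.03,0,0,0,-0.03,0,0,0,-0.03,0,0,0,-0.03,0,0,0,-0.03,0],
)

```text
time_s: 1.82
tcp_pos: [0.3844, 1.0154, 0.1797]
eef_rot: [174.4, 78.6, 63.6]
contact_force: [-0.1, 0.4, -0.1]
gripper_width: 0.0875
```

```bash
python3 - <<'E'
from h import *
from plant import get_state
s=get_state();print(s["joints"].round(2),s["tcp_pos"],s["eef_rot"],np.hypot(*s["tcp_pos"][:2]));print(tool(s).round(3))
E
```

```text
[ 80.59  63.11  71.62   3.29 -87.64 -11.14] [0.38443936 1.01539643 0.17974037] [174.36086766  78.6474052   63.63429809] 1.0857364008436168
[[ 0.087  0.934 -0.345]
 [ 0.176 -0.356 -0.918]
 [-0.98   0.019 -0.196]]
```

Call:
play_rows(
  series=[-0.007,0,0.034,0,-0.007,0,0.034,0,-0.007,0,0.034,0,-0.007,0,0.034,0,-0.007,0,0.034,0],
)

```text
time_s: 2.23
tcp_pos: [0.3302, 0.8742, 0.1826]
eef_rot: [174.3, 78.6, 63.6]
contact_force: [-0.2, 2.5, 0.5]
gripper_width: 0.0876
```

```bash
cat > st.py <<'E'
from h import *
from plant import get_state
s=get_state();M=tool(s);t=M[:,0]
print(s["joints"].round(2),s["tcp_pos"].round(4),"r",np.hypot(*s["tcp_pos"][:2]).round(3),"az",np.degrees(np.arctan2(s["tcp_pos"][1],s["tcp_pos"][0])).round(1));print(M.round(3).tolist(),"tilt",np.degrees(np.arccos(-t[2])).round(2),"az",np.degrees(np.arctan2(t[1],t[0])).round(1), "t",s["time_s"],"w",s["gripper_width"].round(4),"F",s["contact_force"].round(1))
E
python3 st.py
```

```text
[ 82.65  40.08  25.19   4.1  -64.42 -14.81] [0.3302 0.8742 0.1826] r 0.934 az 69.3Traceback (most recent call last):
  File "st.py", line 4, in <module>
    print(s["joints"].round(2),s["tcp_pos"].round(4),"r",np.hypot(*s["tcp_pos"][:2]).round(3),"az",np.degrees(np.arctan2(s["tcp_pos"][1],s["tcp_pos"][0])).round(1));print(M.round(3).tolist(),"tilt",np.degrees(np.arccos(-t[2])).round(2),"az",np.degrees(np.arctan2(t[1],t[0])).round(1), "t",s["time_s"],"w",s["gripper_width"].round(4),"F",s["contact_force"].round(1))
                                                                                                                                                                                                                                                                                                                 ^^^^^^^^^^^^^^^^^^^^^^^^
AttributeError: 'float' object has no attribute 'round'
```

```bash
sed -i 's/s\["gripper_width"\].round(4)/round(float(s["gripper_width"]),4)/' st.py; python3 - <<'E'
from h import *
t=ld("top0");s=ld("scene0")
A,ea=tri((t,(349.7,153.5)),(s,(302.3,233.2)));B,eb=tri((t,(302.5,250.8)),(s,(287.3,157.6)))
print(A,ea,B,eb,np.linalg.norm(A-B),(A+B)/2,np.degrees(np.arctan2((A-B)[1],(A-B)[0])))
# wall corners z=.045 from top zoom
z=lambda u,v:(u/4+260,v/4+135)
for uv in ((231,43),(470,158),(297,528),(88,333),(125,440)):
    print(plane(t,z(*uv),.045).round(4))
for uv in ((261,144),(347,188),(340,285),(278,445)): print("cap",plane(t,z(*uv),.02).round(4))
# dish
for n,c,roi in(("top",t,(165,205,240,275)),("scene",s,(335,130,398,180))):
    x0,y0,x1,y1=roi;im=c["img"][y0:y1,x0:x1];hsv=cv2.cvtColor(im,cv2.COLOR_BGR2HSV)
    m=((hsv[...,1]<95)).astype(np.uint8)
    m=cv2.morphologyEx(m,cv2.MORPH_OPEN,np.ones((3,3)))
    k=max(cv2.findContours(m,0,1)[0],key=cv2.contourArea);e=cv2.fitEllipse(k);uv=np.add(e[0],(x0,y0));print(n,uv,e[1],cv2.boundingRect(k));print(plane(c,uv,.045))
# bystanders
for n,uv,zz in(("jar",(371,104),.13),("bottlebase",(211,131),0)):print(n,plane(t,uv,zz))
E
python3 st.py
```

```text
[ 0.67310603 -0.14155896  0.1112538 ] [np.float64(0.0005996726037319158), np.float64(0.0005996726037318678)] [ 0.46488032 -0.04293762  0.1102456 ] [np.float64(0.0012048632638673963), np.float64(0.001204863263867518)] 0.2304021088590111 [ 0.56899318 -0.09224829  0.1107497 ] -25.34350156221268
[ 0.7056 -0.074   0.045 ]
[ 0.6399 -0.2123  0.045 ]
[ 0.4288 -0.114   0.045 ]
[0.5363 0.005  0.045 ]
[ 0.4765 -0.0171  0.045 ]
cap [ 0.6511 -0.0927  0.02  ]
cap [ 0.6255 -0.1436  0.02  ]
cap [ 0.5681 -0.1397  0.02  ]
cap [ 0.4749 -0.1041  0.02  ]
top [200.99509048 241.8656044 ] (51.618690490722656, 53.46708679199219) (10, 11, 53, 53)
[0.48111165 0.18492514 0.045     ]
scene [365.95420074 151.16201782] (32.31391143798828, 44.54032516479492) (9, 5, 46, 34)
[0.4913777  0.17663185 0.045     ]
jar [ 0.77729449 -0.18580244  0.13      ]
bottlebase [0.74966639 0.18541695 0.        ]
[ 82.65  40.08  25.19   4.1  -64.42 -14.81] [0.3302 0.8742 0.1826] r 0.934 az 69.3
[[0.088, 0.934, -0.345], [0.176, -0.356, -0.918], [-0.98, 0.02, -0.196]] tilt 11.36 az 63.6 t 2.2333 w 0.0876 F [-0.2  2.5  0.5]
```

```bash
python3 - <<'E'
from h import *
R0=R.from_euler('z',-25.3,degrees=True).as_matrix();X=R0[:,0];Y=R0[:,1]
for th in (20,25,30):
  for psi in (-60,-75,-90,-105):
    t=np.radians(th);a=np.cos(t)*np.array([0,0,1])+np.sin(t)*X
    F=R.from_rotvec(np.radians(psi)*a).as_matrix()@R0
    off=F@np.array([-.0925,.0525,-.08])
    pts=np.array([[x,y,-.105] for x,y in((-.119,.02),(-.07,.079),(-.119,-.079),(.119,.079))])
    low=(F@pts.T)[2]-off[2]
    g=np.array([.482,.183,.11])-off
    print(th,psi,"tilt",np.degrees(np.arccos(F[2,2])).round(1),"vx,vy",F[2,:2].round(2),"grip",g.round(3),"r",np.hypot(*g[:2]).round(3),"low rel lip",low.round(3))
E
```

```text
20 -60 tilt 19.7 vx,vy [ 0.16 -0.3 ] grip [0.468 0.103 0.216] r 0.48 low rel lip [-0.018 -0.028  0.011  0.003]
20 -75 tilt 24.0 vx,vy [ 0.24 -0.33] grip [0.455 0.117 0.222] r 0.47 low rel lip [-0.018 -0.026  0.014  0.019]
20 -90 tilt 28.0 vx,vy [ 0.32 -0.34] grip [0.445 0.135 0.228] r 0.465 low rel lip [-0.019 -0.024  0.014  0.037]
20 -105 tilt 31.5 vx,vy [ 0.4  -0.33] grip [0.44  0.154 0.233] r 0.466 low rel lip [-0.021 -0.021  0.011  0.055]
25 -60 tilt 24.4 vx,vy [ 0.19 -0.37] grip [0.478 0.108 0.22 ] r 0.49 low rel lip [-0.016 -0.028  0.02   0.008]
25 -75 tilt 29.8 vx,vy [ 0.28 -0.41] grip [0.467 0.122 0.227] r 0.483 low rel lip [-0.016 -0.026  0.024  0.028]
25 -90 tilt 34.8 vx,vy [ 0.38 -0.42] grip [0.46  0.138 0.233] r 0.48 low rel lip [-0.017 -0.023  0.025  0.049]
25 -105 tilt 39.2 vx,vy [ 0.48 -0.41] grip [0.458 0.156 0.238] r 0.484 low rel lip [-0.019 -0.019  0.022  0.072]
30 -60 tilt 29.0 vx,vy [ 0.22 -0.43] grip [0.488 0.113 0.223] r 0.501 low rel lip [-0.014 -0.028  0.029  0.012]
30 -75 tilt 35.4 vx,vy [ 0.32 -0.48] grip [0.48  0.126 0.23 ] r 0.497 low rel lip [-0.013 -0.026  0.035  0.035]
30 -90 tilt 41.4 vx,vy [ 0.43 -0.5 ] grip [0.476 0.141 0.236] r 0.497 low rel lip [-0.014 -0.022  0.036  0.06 ]
30 -105 tilt 46.7 vx,vy [ 0.55 -0.48] grip [0.476 0.158 0.241] r 0.501 low rel lip [-0.016 -0.018  0.032  0.085]
```

Call:
play_rows(
  series=[-0.0147,0.0199,0.0298,0,-0.0147,0.0199,0.0298,0,-0.0147,0.0199,0.0298,0,-0.0147,0.0199,0.0298,0,-0.0147,0.0199,0.0298,0],
)

```text
time_s: 2.65
tcp_pos: [0.3657, 0.6891, 0.2281]
eef_rot: [174.4, 78.6, 63.6]
contact_force: [0.5, 0.6, 1.2]
gripper_width: 0.0874
```

Call:
play_rows(
  series=[-0.0147,0.0199,0.0298,0,-0.0147,0.0199,0.0298,0,-0.0147,0.0199,0.0298,0,-0.0147,0.0199,0.0298,0,-0.0147,0.0199,0.0298,0],
)

```text
time_s: 3.07
tcp_pos: [0.4008, 0.504, 0.2729]
eef_rot: [174.4, 78.6, 63.7]
contact_force: [0.6, -0.0, 0.9]
gripper_width: 0.0875
```

Call:
play_rows(
  series=[-0.0147,0.0199,0.0298,0,-0.0147,0.0199,0.0298,0,-0.0147,0.0199,0.0298,0,-0.0147,0.0199,0.0298,0,-0.0147,0.0199,0.0298,0],
)

```text
time_s: 3.48
tcp_pos: [0.4356, 0.3189, 0.3179]
eef_rot: [174.4, 78.6, 63.7]
contact_force: [-0.0, -0.8, -0.4]
gripper_width: 0.0875
```

Call:
play_rows(
  series=[-0.0147,0.0199,0.0298,0,-0.0147,0.0199,0.0298,0,-0.0147,0.0199,0.0298,0,-0.0147,0.0199,0.0298,0,-0.0147,0.0199,0.0298,0],
)

```text
time_s: 3.9
tcp_pos: [0.4705, 0.1339, 0.3628]
eef_rot: [174.3, 78.6, 63.6]
contact_force: [0.7, 0.6, -0.4]
gripper_width: 0.0875
```

```bash
python3 st.py
```

```text
[ 34.24  -5.78 -11.31  -5.8  -74.54  36.12] [0.4705 0.1339 0.3628] r 0.489 az 15.9
[[0.088, 0.935, -0.345], [0.178, -0.355, -0.918], [-0.98, 0.02, -0.197]] tilt 11.45 az 63.6 t 3.9 w 0.0875 F [ 0.7  0.6 -0.4]
```

Call:
play_rows(
  series=[-0.0026,-0.028,0.0104,0,-0.0026,-0.028,0.0104,0,-0.0026,-0.028,0.0104,0,-0.0026,-0.028,0.0104,0,-0.0026,-0.028,0.0104,0],
)

```text
time_s: 4.32
tcp_pos: [0.3201, 0.1345, 0.3615]
eef_rot: [174.5, 78.6, 63.6]
contact_force: [-1.3, 1.5, 1.2]
gripper_width: 0.0877
```

```bash
python3 st.py
```

```text
[ 53.82 -23.43 -24.93  -1.97 -77.29  15.54] [0.3201 0.1345 0.3615] r 0.347 az 22.8
[[0.088, 0.933, -0.348], [0.177, -0.358, -0.917], [-0.98, 0.019, -0.196]] tilt 11.38 az 63.6 t 4.3167 w 0.0877 F [-1.3  1.5  1.2]
```

```bash
python3 - <<'E'
from h import *
from scipy.optimize import least_squares
D=[([85.778,20.546,.682,0,-70.136,-16.507],[.239,.631,.227]),
([80.48,61.55,71.63,1.54,-95.17,-11.01],[.36716,.96945,.195]),
([80.59,63.11,71.62,3.29,-87.64,-11.14],[.38444,1.0154,.17974]),
([82.65,40.08,25.19,4.1,-64.42,-14.81],[.3302,.8742,.1826]),
([34.24,-5.78,-11.31,-5.8,-74.54,36.12],[.4705,.1339,.3628]),
([53.82,-23.43,-24.93,-1.97,-77.29,15.54],[.3201,.1345,.3615])]
def fk(q,p):
    L0,h,L1,a,L2,d,T=p
    q=np.radians(q)
    Rz=lambda t:R.from_rotvec([0,0,t]).as_matrix();Ry=lambda t:R.from_rotvec([0,t,0]).as_matrix();Rx=lambda t:R.from_rotvec([t,0,0]).as_matrix()
    M=Rz(q[0]);x=M@[L0,0,h];M1=M@Ry(q[1]);x=x+M1@[0,0,L1]
    M2=M@Ry(q[1]-q[2]);x=x+M2@[L2,0,a]
    M3=M2@Rx(-q[3]);M4=M3@Ry(-q[4]) ; x=x+M4@[0,d,0]
    M5=M4@Rx(-q[5]);x=x+M4@[T,0,0]
    return x,M5
res=lambda p:np.concatenate([fk(q,p)[0]-np.array(x) for q,x in D])
b=least_squares(res,[0,.25,.5,0,.5,-.19,.3]);print(b.x.round(4),np.abs(b.fun).max(),b.fun.round(3))
for q,x in D: print(fk(q,b.x)[1].round(2).tolist())
E
```

```text
[ 5.000e-04  1.996e-01  6.016e-01 -3.000e-04  4.630e-01 -1.918e-01
  3.784e-01] 0.0002050079279999062 [-0.  0. -0.  0. -0. -0. -0.  0. -0.  0. -0.  0. -0.  0.  0.  0. -0. -0.]
[[0.0, -0.94, 0.35], [0.0, 0.35, 0.94], [-1.0, 0.0, 0.0]]
[[0.04, -0.94, 0.35], [0.08, 0.35, 0.93], [-1.0, -0.01, 0.09]]
[[0.09, -0.93, 0.35], [0.18, 0.36, 0.92], [-0.98, -0.02, 0.2]]
[[0.09, -0.93, 0.35], [0.18, 0.36, 0.92], [-0.98, -0.02, 0.2]]
[[0.09, -0.93, 0.34], [0.18, 0.36, 0.92], [-0.98, -0.02, 0.2]]
[[0.09, -0.93, 0.35], [0.18, 0.36, 0.92], [-0.98, -0.02, 0.2]]
```

Call:
play_rows(
  series=[-0.0109,0.0202,0.026,0,-0.0109,0.0202,0.026,0,-0.0109,0.0202,0.026,0,-0.0109,0.0202,0.026,0,-0.0109,0.0202,0.026,0],
)

```text
time_s: 4.73
tcp_pos: [0.3654, -0.0301, 0.3926]
eef_rot: [174.0, 78.5, 63.5]
contact_force: [0.9, 0.4, 0.2]
gripper_width: 0.0876
```

Call:
play_rows(
  series=[-0.0109,0.0202,0.026,0,-0.0109,0.0202,0.026,0,-0.0109,0.0202,0.026,0,-0.0109,0.0202,0.026,0,-0.0109,0.0202,0.026,0],
)

```text
time_s: 5.15
tcp_pos: [0.4103, -0.1962, 0.4217]
eef_rot: [174.4, 78.6, 63.6]
contact_force: [0.2, 0.8, 0.6]
gripper_width: 0.0875
```

Call:
play_rows(
  series=[-0.0109,0.0202,0.026,0,-0.0109,0.0202,0.026,0,-0.0109,0.0202,0.026,0,-0.0109,0.0202,0.026,0,-0.0109,0.0202,0.026,0],
)

```text
time_s: 5.57
tcp_pos: [0.4551, -0.3609, 0.4512]
eef_rot: [174.5, 78.6, 63.8]
contact_force: [0.8, 0.1, 0.1]
gripper_width: 0.0874
```

```bash
python3 st.py; python3 - <<'E'
from h import *
from plant import capture
c=capture("wrist");cv2.imwrite("pics/w1.png",c["img"])
E
```

```text
[-27.19  10.23  18.77 -11.54 -98.56  94.71] [ 0.4551 -0.3609  0.4512] r 0.581 az -38.4
[[0.087, 0.934, -0.346], [0.178, -0.356, -0.917], [-0.98, 0.019, -0.197]] tilt 11.42 az 63.8 t 5.5667 w 0.0874 F [0.8 0.1 0.1]
```

View pics/w1.png

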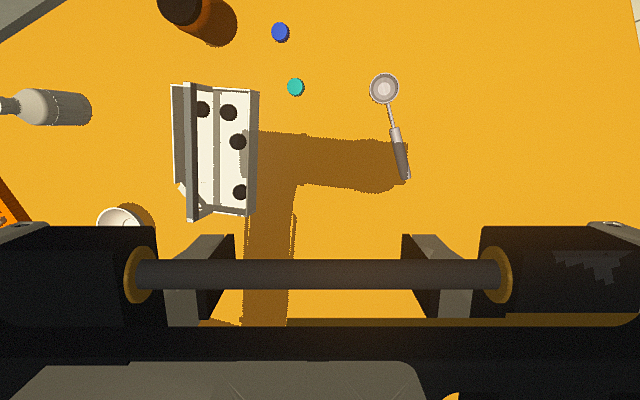

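```bash
cat > plan.py <<'E'
from h import *
from plant import get_state
def plan(d,spin,n,M=None):
    M=tool(get_state()) if M is None else M
    out=[]
    for i in range(n):
        t=M.T@np.array(d);out.append([*t.round(4),spin]);M=M@R.from_rotvec([spin,0,0]).as_matrix()
    for i in range(0,n,5): print([float(v) for r in out[i:i+5] for v in r])
    return M
E
python3 -c "
from plan import *
plan((-.035,-.018,0),.12,20)"
```

```text
[-0.0061, -0.0262, 0.0287, 0.12, -0.0061, -0.0226, 0.0316, 0.12, -0.0061, -0.0187, 0.0341, 0.12, -0.0061, -0.0144, 0.0361, 0.12, -0.0061, -0.01, 0.0376, 0.12]
[-0.0061, -0.0055, 0.0385, 0.12, -0.0061, -0.0008, 0.0389, 0.12, -0.0061, 0.0039, 0.0387, 0.12, -0.0061, 0.0085, 0.0379, 0.12, -0.0061, 0.0129, 0.0367, 0.12]
[-0.0061, 0.0172, 0.0348, 0.12, -0.0061, 0.0213, 0.0325, 0.12, -0.0061, 0.025, 0.0298, 0.12, -0.0061, 0.0284, 0.0265, 0.12, -0.0061, 0.0314, 0.023, 0.12]
[-0.0061, 0.0339, 0.019, 0.12, -0.0061, 0.0359, 0.0148, 0.12, -0.0061, 0.0375, 0.0104, 0.12, -0.0061, 0.0384, 0.0059, 0.12, -0.0061, 0.0389, 0.0012, 0.12]
```

Call:
play_rows(
  series=[-0.0061,-0.0262,0.0287,0.12,-0.0061,-0.0226,0.0316,0.12,-0.0061,-0.0187,0.0341,0.12,-0.0061,-0.0144,0.0361,0.12,-0.0061,-0.01,0.0376,0.12],
)

```text
time_s: 6.03
tcp_pos: [0.2787, -0.4499, 0.4504]
eef_rot: [-150.9, 78.6, 63.7]
contact_force: [0.9, -0.9, 0.2]
gripper_width: 0.0875
```

```bash
python3 st.py
```

```text
[ -45.38    7.27   14.9   -10.99 -101.21   78.15] [ 0.2787 -0.4499  0.4504] r 0.529 az -58.2
[[0.088, 0.572, -0.816], [0.177, -0.815, -0.552], [-0.98, -0.096, -0.173]] tilt 11.41 az 63.7 t 6.0333 w 0.0875 F [ 0.9 -0.9  0.2]
```

Sign is right, so I'll continue.

Call:
play_rows(
  series=[-0.0061,-0.0055,0.0385,0.12,-0.0061,-0.0008,0.0389,0.12,-0.0061,0.0039,0.0387,0.12,-0.0061,0.0085,0.0379,0.12,-0.0061,0.0129,0.0367,0.12],
)

```text
time_s: 6.45
tcp_pos: [0.1038, -0.5403, 0.4496]
eef_rot: [-116.6, 78.6, 63.6]
contact_force: [0.6, -0.2, -0.5]
gripper_width: 0.0877
```

Call:
play_rows(
  series=[-0.0061,0.0172,0.0348,0.12,-0.0061,0.0213,0.0325,0.12,-0.0061,0.025,0.0298,0.12,-0.0061,0.0284,0.0265,0.12,-0.0061,0.0314,0.023,0.12],
)

```text
time_s: 6.87
tcp_pos: [-0.071, -0.6307, 0.4485]
eef_rot: [-82.1, 78.6, 63.7]
contact_force: [1.2, -1.2, 0.5]
gripper_width: 0.0879
```

```bash
python3 st.py; python3 -c "
from plan import *
plan((-.015,-.037,0),.12,10)"
```

```text
[ -82.83   21.36   31.53   -6.66 -109.61   46.9 ] [-0.071  -0.6307  0.4485] r 0.635 az -96.4
[[0.088, -0.553, -0.828], [0.178, -0.809, 0.56], [-0.98, -0.196, 0.027]] tilt 11.42 az 63.7 t 6.8667 w 0.0879 F [ 1.2 -1.2  0.5]
[-0.0079, 0.0383, -0.0083, 0.12, -0.0079, 0.037, -0.0128, 0.12, -0.0079, 0.0352, -0.0171, 0.12, -0.0079, 0.0329, -0.0212, 0.12, -0.0079, 0.0301, -0.025, 0.12]
[-0.0079, 0.0269, -0.0284, 0.12, -0.0079, 0.0233, -0.0315, 0.12, -0.0079, 0.0194, -0.034, 0.12, -0.0079, 0.0151, -0.0361, 0.12, -0.0079, 0.0107, -0.0376, 0.12]
```

Call:
play_rows(
  series=[-0.0079,0.0383,-0.0083,0.12,-0.0079,0.037,-0.0128,0.12,-0.0079,0.0352,-0.0171,0.12,-0.0079,0.0329,-0.0212,0.12,-0.0079,0.0301,-0.025,0.12],
)

```text
time_s: 7.28
tcp_pos: [-0.137, -0.7932, 0.4367]
eef_rot: [-49.0, 79.0, 64.2]
contact_force: [-22.8, -25.2, 45.0]
gripper_width: 0.0876
```

```bash
python3 st.py; python3 -c "
from plan import *
plan((-.010,-.028,0),0,5)"
```

```text
[ -88.51   45.44   71.75   -6.21 -125.95   18.48] [-0.137  -0.7932  0.4367] r 0.805 az -99.8
[[0.083, -0.913, -0.399], [0.172, -0.381, 0.908], [-0.982, -0.144, 0.125]] tilt 11.0 az 64.2 t 7.2833 w 0.0876 F [-22.8 -25.2  45. ]
[-0.0056, 0.0198, -0.0214, 0.0, -0.0056, 0.0198, -0.0214, 0.0, -0.0056, 0.0198, -0.0214, 0.0, -0.0056, 0.0198, -0.0214, 0.0, -0.0056, 0.0198, -0.0214, 0.0]
```

Call:
play_rows(
  series=[-0.003,0.01,-0.011,0,-0.003,0.01,-0.011,0,-0.003,0.01,-0.011,0,-0.003,0.01,-0.011,0,-0.003,0.01,-0.011,0],
)

```text
time_s: 7.7
tcp_pos: [-0.152, -0.8235, 0.4152]
eef_rot: [-54.3, 81.9, 59.3]
contact_force: [0.2, 0.2, -0.5]
gripper_width: 0.0877
```

```bash
python3 st.py
```

```text
[ -89.22   46.89   71.71   -4.99 -121.68   20.42] [-0.152  -0.8235  0.4152] r 0.837 az -100.5
[[0.072, -0.912, -0.403], [0.122, -0.393, 0.912], [-0.99, -0.115, 0.083]] tilt 8.14 az 59.3 t 7.7 w 0.0877 F [ 0.2  0.2 -0.5]
```

```bash
python3 -c "
from plan import *
plan((-.028,-.006,0),0,5)"
```

```text
[-0.0028, 0.0279, 0.0058, 0.0, -0.0028, 0.0279, 0.0058, 0.0, -0.0028, 0.0279, 0.0058, 0.0, -0.0028, 0.0279, 0.0058, 0.0, -0.0028, 0.0279, 0.0058, 0.0]
```

Call:
play_rows(
  series=[-0.0028,0.0279,0.0058,0.0,-0.0028,0.0279,0.0058,0.0,-0.0028,0.0279,0.0058,0.0,-0.0028,0.0279,0.0058,0.0,-0.0028,0.0279,0.0058,0.0],
)

```text
time_s: 8.12
tcp_pos: [-0.2823, -0.8171, 0.3913]
eef_rot: [-56.7, 83.9, 56.9]
contact_force: [0.6, -0.6, -0.1]
gripper_width: 0.0876
```

```bash
python3 st.py; python3 -c "
from plan import *
plan((-.017,-.022,0),0,5)"
```

```text
[ -97.44   48.74   71.71   -3.   -118.44   29.69] [-0.2823 -0.8171  0.3913] r 0.865 az -109.1
[[0.058, -0.914, -0.401], [0.089, -0.396, 0.914], [-0.994, -0.089, 0.058]] tilt 6.1 az 56.9 t 8.1167 w 0.0876 F [ 0.6 -0.6 -0.1]
[-0.0029, 0.0242, -0.0133, 0.0, -0.0029, 0.0242, -0.0133, 0.0, -0.0029, 0.0242, -0.0133, 0.0, -0.0029, 0.0242, -0.0133, 0.0, -0.0029, 0.0242, -0.0133, 0.0]
```

Call:
play_rows(
  series=[-0.0029,0.0242,-0.0133,0.0,-0.0029,0.0242,-0.0133,0.0,-0.0029,0.0242,-0.0133,0.0,-0.0029,0.0242,-0.0133,0.0,-0.0029,0.0242,-0.0133,0.0],
)

```text
time_s: 8.53
tcp_pos: [-0.3393, -0.8552, 0.3464]
eef_rot: [-70.9, 88.3, 42.6]
contact_force: [0.5, -0.3, -0.4]
gripper_width: 0.0872
```

```bash
python3 st.py; python3 -c "
from plan import *
plan((-.02,-.013,0),0,5)"
```

```text
[-100.05   51.86   71.71   -1.14 -111.24   33.15] [-0.3393 -0.8552  0.3464] r 0.92 az -111.6
[[0.022, -0.917, -0.399], [0.021, -0.398, 0.917], [-1.0, -0.029, 0.01]] tilt 1.74 az 42.6 t 8.5333 w 0.0872 F [ 0.5 -0.3 -0.4]
[-0.0007, 0.0235, -0.0039, 0.0, -0.0007, 0.0235, -0.0039, 0.0, -0.0007, 0.0235, -0.0039, 0.0, -0.0007, 0.0235, -0.0039, 0.0, -0.0007, 0.0235, -0.0039, 0.0]
```

```bash
python3 -c "
from plan import *
plan((.0300,.0252,-.003),.0284,30)"
```

```text
[0.0042, -0.0375, 0.0111, 0.0284, 0.0042, -0.0371, 0.0122, 0.0284, 0.0042, -0.0368, 0.0132, 0.0284, 0.0042, -0.0364, 0.0143, 0.0284, 0.0042, -0.036, 0.0153, 0.0284]
[0.0042, -0.0355, 0.0163, 0.0284, 0.0042, -0.035, 0.0173, 0.0284, 0.0042, -0.0345, 0.0183, 0.0284, 0.0042, -0.034, 0.0193, 0.0284, 0.0042, -0.0334, 0.0202, 0.0284]
[0.0042, -0.0328, 0.0212, 0.0284, 0.0042, -0.0322, 0.0221, 0.0284, 0.0042, -0.0316, 0.023, 0.0284, 0.0042, -0.0309, 0.0239, 0.0284, 0.0042, -0.0302, 0.0247, 0.0284]
[0.0042, -0.0295, 0.0256, 0.0284, 0.0042, -0.0288, 0.0264, 0.0284, 0.0042, -0.028, 0.0272, 0.0284, 0.0042, -0.0272, 0.028, 0.0284, 0.0042, -0.0264, 0.0288, 0.0284]
[0.0042, -0.0256, 0.0295, 0.0284, 0.0042, -0.0247, 0.0302, 0.0284, 0.0042, -0.0239, 0.0309, 0.0284, 0.0042, -0.023, 0.0316, 0.0284, 0.0042, -0.0221, 0.0322, 0.0284]
[0.0042, -0.0212, 0.0328, 0.0284, 0.0042, -0.0202, 0.0334, 0.0284, 0.0042, -0.0193, 0.034, 0.0284, 0.0042, -0.0183, 0.0345, 0.0284, 0.0042, -0.0173, 0.035, 0.0284]
```

Call:
play_rows(
  series=[0.0042,-0.0375,0.0111,0.0284,0.0042,-0.0371,0.0122,0.0284,0.0042,-0.0368,0.0132,0.0284,0.0042,-0.0364,0.0143,0.0284,0.0042,-0.036,0.0153,0.0284],
)

```text
time_s: 8.95
tcp_pos: [-0.203, -0.7403, 0.3341]
eef_rot: [-62.7, 88.2, 43.4]
contact_force: [1.1, -0.8, 0.4]
gripper_width: 0.0875
```

Call:
play_rows(
  series=[0.0042,-0.0355,0.0163,0.0284,0.0042,-0.035,0.0173,0.0284,0.0042,-0.0345,0.0183,0.0284,0.0042,-0.034,0.0193,0.0284,0.0042,-0.0334,0.0202,0.0284],
)

```text
time_s: 9.37
tcp_pos: [-0.0543, -0.6126, 0.3201]
eef_rot: [-56.4, 88.2, 41.6]
contact_force: [1.6, -0.8, 0.8]
gripper_width: 0.0877
```

Call:
play_rows(
  series=[0.0042,-0.0328,0.0212,0.0284,0.0042,-0.0322,0.0221,0.0284,0.0042,-0.0316,0.023,0.0284,0.0042,-0.0309,0.0239,0.0284,0.0042,-0.0302,0.0247,0.0284],
)

```text
time_s: 9.78
tcp_pos: [0.094, -0.4846, 0.3057]
eef_rot: [-49.5, 88.1, 40.3]
contact_force: [0.9, -0.5, 0.3]
gripper_width: 0.0879
```

Call:
play_rows(
  series=[0.0042,-0.0295,0.0256,0.0284,0.0042,-0.0288,0.0264,0.0284,0.0042,-0.028,0.0272,0.0284,0.0042,-0.0272,0.028,0.0284,0.0042,-0.0264,0.0288,0.0284],
)

```text
time_s: 10.2
tcp_pos: [0.2427, -0.3564, 0.2916]
eef_rot: [-42.5, 88.0, 39.2]
contact_force: [1.4, -0.2, -0.3]
gripper_width: 0.0877
```

Call:
play_rows(
  series=[0.0042,-0.0256,0.0295,0.0284,0.0042,-0.0247,0.0302,0.0284,0.0042,-0.0239,0.0309,0.0284,0.0042,-0.023,0.0316,0.0284,0.0042,-0.0221,0.0322,0.0284],
)

```text
time_s: 10.62
tcp_pos: [0.3914, -0.2279, 0.2773]
eef_rot: [-33.3, 87.9, 40.3]
contact_force: [0.9, -1.2, 0.1]
gripper_width: 0.0877
```

```bash
python3 st.py; python3 - <<'E'
from h import *
from plant import capture
c=capture("wrist");cv2.imwrite("pics/w2.png",c["img"]);pickle.dump(c,open("pics/w2.pkl","wb"))
E
```

```text
[ -6.57  -3.35 -20.81  -1.61 -71.11 -99.39] [ 0.3914 -0.2279  0.2773] r 0.453 az -30.2
[[0.028, -0.959, 0.283], [0.024, 0.284, 0.959], [-0.999, -0.02, 0.03]] tilt 2.09 az 40.3 t 10.6167 w 0.0877 F [ 0.9 -1.2  0.1]
```

View pics/w2.png

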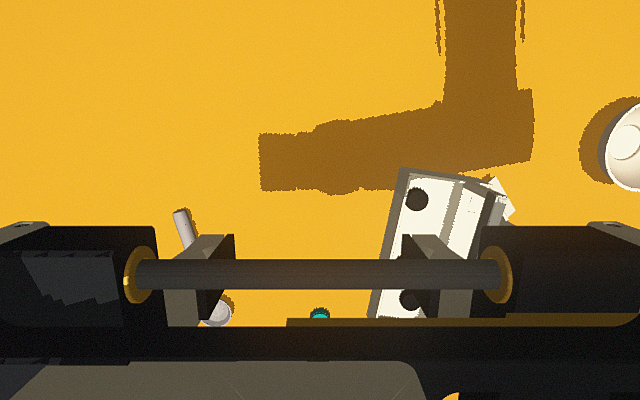

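Call:
play_rows(
  series=[0.0042,-0.0212,0.0328,0.0284,0.0042,-0.0202,0.0334,0.0284,0.0042,-0.0193,0.034,0.0284,0.0042,-0.0183,0.0345,0.0284,0.0042,-0.0173,0.035,0.0284],
)

```text
time_s: 11.08
tcp_pos: [0.5399, -0.1, 0.2627]
eef_rot: [-23.1, 87.9, 42.3]
contact_force: [0.5, -1.2, 0.5]
gripper_width: 0.0876
```

```bash
python3 st.py; python3 - <<'E'
from plan import *
from plant import capture
c=capture("wrist");cv2.imwrite("pics/w3.png",c["img"]);pickle.dump(c,open("pics/w3.pkl","wb"))
s=get_state();M=tool(s);z=M[:,2];print(np.degrees(np.arctan2(z[1],z[0])))
print(proj(c,[.673,-.1416,.111]),proj(c,[.465,-.043,.111]),proj(c,[.569,-.092,.111]))
E
```

```text
[   9.11    6.59  -12.55   -1.22  -69.11 -123.29] [ 0.5399 -0.1     0.2627] r 0.549 az -10.5
[[0.027, -0.909, 0.416], [0.025, 0.416, 0.909], [-0.999, -0.014, 0.034]] tilt 2.09 az 42.3 t 11.0833 w 0.0876 F [ 0.5 -1.2  0.5]
65.38004330325072
[328.25100749 307.69952319] [333.93665534  86.17061952] [331.09247097 207.48373201]
```

View pics/w3.png

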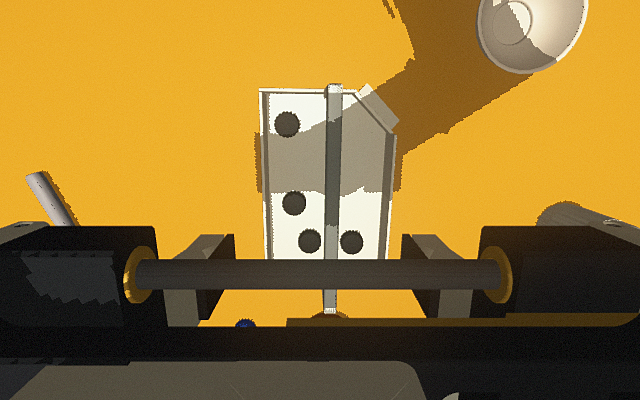

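Call:
play_rows(
  series=[0.0182,-0.0043,0.0033,0,0.0182,-0.0043,0.0033,0,0.0182,-0.0043,0.0033,0,0.0182,-0.0043,0.0033,0,0.0182,-0.0043,0.0033,0],
)

```text
time_s: 11.55
tcp_pos: [0.5676, -0.0932, 0.1715]
eef_rot: [-22.6, 87.9, 42.9]
contact_force: [0.1, -0.0, 0.5]
gripper_width: 0.0876
```

```bash
python3 st.py; python3 - <<'E'
from plan import *
from plant import capture
c=capture("wrist");cv2.imwrite("pics/w4.png",c["img"]);pickle.dump(c,open("pics/w4.pkl","wb"))
s=get_state();M=tool(s)
print(proj(c,[.673,-.1416,.111]),proj(c,[.465,-.043,.111]))
print("to go tool",M.T@(np.array([.569,-.092,.086])-s["tcp_pos"]))
E
```

```text
[   9.36   12.91  -17.12   -1.34  -58.26 -123.19] [ 0.5676 -0.0932  0.1715] r 0.575 az -9.3
[[0.026, -0.91, 0.415], [0.025, 0.415, 0.909], [-0.999, -0.014, 0.033]] tilt 2.07 az 42.9 t 11.55 w 0.0876 F [ 0.1 -0.   0.5]
[313.77379934 350.40509354] [318.11845157  36.54239944]
to go tool [ 0.08158598 -0.00121502 -0.00072452]
```

View pics/w4.png

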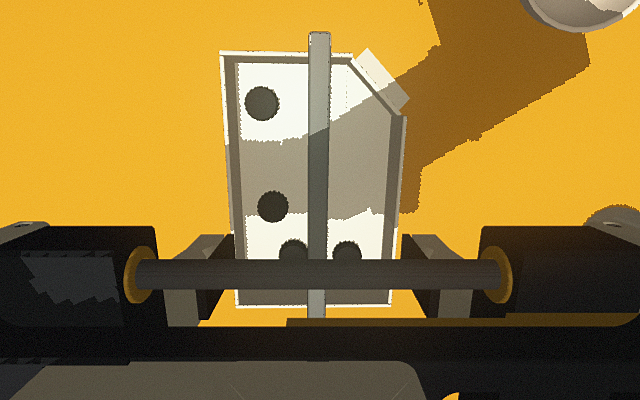

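Call:
play_rows(
  series=[0.0165,-0.0002,-0.0002,0,0.0165,-0.0002,-0.0002,0,0.0165,-0.0002,-0.0002,0,0.0165,-0.0002,-0.0002,0,0.0145,-0.0002,-0.0002,0],
)

```text
time_s: 12.02
tcp_pos: [0.5695, -0.0928, 0.0913]
eef_rot: [-21.9, 88.0, 43.6]
contact_force: [0.9, -0.4, 0.8]
gripper_width: 0.0878
```

Call:
play_rows(
  series=[0,0,0,0,0,0,0,0,0,0,0,0,0,0,0,0,0,0,0,0],
  jaw=0,
  squeeze=58,
)

```text
time_s: 12.43
tcp_pos: [0.5694, -0.0928, 0.0923]
eef_rot: [-21.8, 88.0, 43.7]
contact_force: [0.0, 0.2, -0.6]
gripper_width: 0.0597
```

Call:
play_rows(
  series=[0,0,0,0,0,0,0,0,0,0,0,0,0,0,0,0,0,0,0,0],
)

```text
time_s: 12.85
tcp_pos: [0.5686, -0.0929, 0.0911]
eef_rot: [-19.5, 88.1, 45.9]
contact_force: [-0.2, -0.6, 0.7]
gripper_width: 0.0266
```

```bash
python3 st.py; python3 - <<'E'
from plan import *
from plant import capture
c=capture("scene");cv2.imwrite("pics/s1.png",cv2.resize(c["img"][100:320,200:420],None,fx=2.5,fy=2.5));pickle.dump(c,open("pics/s1.pkl","wb"))
E
```

```text
[   9.36   17.85  -22.25   -1.54  -48.35 -122.94] [ 0.5686 -0.0929  0.0911] r 0.576 az -9.3
[[0.024, -0.909, 0.416], [0.024, 0.416, 0.909], [-0.999, -0.011, 0.032]] tilt 1.94 az 45.9 t 12.85 w 0.0266 F [-0.2 -0.6  0.7]
```

View pics/s1.png

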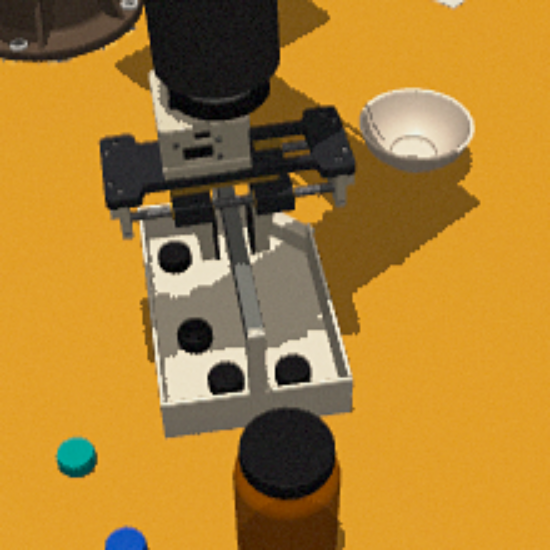

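Call:
play_rows(
  series=[0.0012,0,0,0,0.0012,0,0,0,0.0012,0,0,0,0,0,0,0,0,0,0,0],
)

```text
time_s: 13.32
tcp_pos: [0.5691, -0.0927, 0.0897]
eef_rot: [-21.7, 88.0, 43.7]
contact_force: [-7.1, 4.2, 20.7]
gripper_width: 0.0138
```

Call:
play_rows(
  series=[0,0,0,0,0,0,0,0,0,0,0,0,0,0,0,0,0,0,0,0],
)

```text
time_s: 13.73
tcp_pos: [0.5692, -0.0927, 0.0897]
eef_rot: [-21.8, 88.0, 43.7]
contact_force: [-7.1, 4.1, 20.6]
gripper_width: 0.0135
```

Call:
play_rows(
  series=[-0.002,0,0,0,-0.004,0,0,0,-0.006,0,0,0,-0.008,0,0,0,-0.01,0,0,0],
)

```text
time_s: 14.15
tcp_pos: [0.5672, -0.0935, 0.1171]
eef_rot: [-16.7, 88.1, 48.7]
contact_force: [-0.9, 0.0, -5.6]
gripper_width: 0.0139
```

```bash
python3 st.py; python3 - <<'E'
from plan import *
from plant import capture
c=capture("scene");cv2.imwrite("pics/s2.png",cv2.resize(c["img"][100:320,200:420],None,fx=2.5,fy=2.5));pickle.dump(c,open("pics/s2.pkl","wb"))
E
```

```text
[   9.3    16.12  -20.69   -1.5   -51.76 -123.  ] [ 0.5672 -0.0935  0.1171] r 0.575 az -9.4
[[0.021, -0.909, 0.416], [0.024, 0.417, 0.909], [-0.999, -0.009, 0.031]] tilt 1.85 az 48.7 t 14.15 w 0.0139 F [-0.9  0.  -5.6]
```

View pics/s2.png

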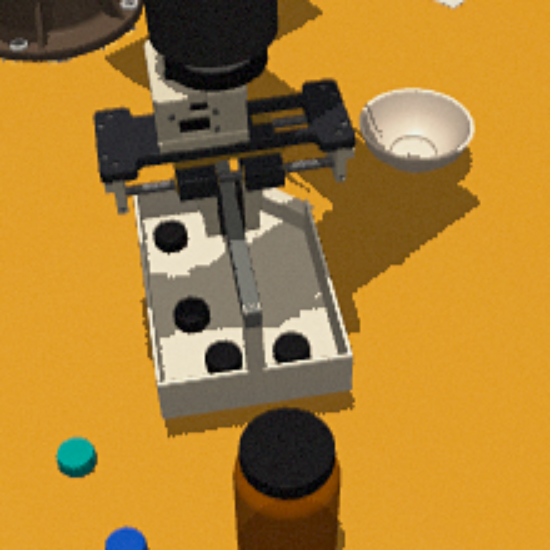

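```bash
python3 -c "
from plan import *
M=plan((-.003,.014,.012),-.0625,5)
plan((-.006,.028,.012),-.0625,25,M)"
```

```text
[-0.0117, 0.0084, 0.0119, -0.0625, -0.0117, 0.0076, 0.0124, -0.0625, -0.0117, 0.0069, 0.0128, -0.0625, -0.0117, 0.006, 0.0132, -0.0625, -0.0117, 0.0052, 0.0136, -0.0625]
[-0.0115, 0.0089, 0.0274, -0.0625, -0.0115, 0.0072, 0.0279, -0.0625, -0.0115, 0.0055, 0.0283, -0.0625, -0.0115, 0.0037, 0.0286, -0.0625, -0.0115, 0.0019, 0.0288, -0.0625]
[-0.0115, 0.0001, 0.0289, -0.0625, -0.0115, -0.0017, 0.0288, -0.0625, -0.0115, -0.0035, 0.0286, -0.0625, -0.0115, -0.0053, 0.0284, -0.0625, -0.0115, -0.0071, 0.028, -0.0625]
[-0.0115, -0.0088, 0.0275, -0.0625, -0.0115, -0.0105, 0.0269, -0.0625, -0.0115, -0.0121, 0.0262, -0.0625, -0.0115, -0.0138, 0.0254, -0.0625, -0.0115, -0.0153, 0.0245, -0.0625]
[-0.0115, -0.0168, 0.0234, -0.0625, -0.0115, -0.0182, 0.0224, -0.0625, -0.0115, -0.0196, 0.0212, -0.0625, -0.0115, -0.0209, 0.0199, -0.0625, -0.0115, -0.0221, 0.0186, -0.0625]
[-0.0115, -0.0232, 0.0171, -0.0625, -0.0115, -0.0242, 0.0157, -0.0625, -0.0115, -0.0252, 0.0141, -0.0625, -0.0115, -0.026, 0.0125, -0.0625, -0.0115, -0.0267, 0.0109, -0.0625]
```

Call:
play_rows(
  series=[-0.0117,0.0084,0.0119,-0.0625,-0.0117,0.0076,0.0124,-0.0625,-0.0117,0.0069,0.0128,-0.0625,-0.0117,0.006,0.0132,-0.0625,-0.0117,0.0052,0.0136,-0.0625],
)

```text
time_s: 14.62
tcp_pos: [0.5529, -0.0229, 0.1781]
eef_rot: [-37.6, 88.0, 45.9]
contact_force: [1.2, 0.2, -5.6]
gripper_width: 0.0138
```

Call:
play_rows(
  series=[-0.0115,0.0089,0.0274,-0.0625,-0.0115,0.0072,0.0279,-0.0625,-0.0115,0.0055,0.0283,-0.0625,-0.0115,0.0037,0.0286,-0.0625,-0.0115,0.0019,0.0288,-0.0625],
)

```text
time_s: 15.03
tcp_pos: [0.5226, 0.1175, 0.2385]
eef_rot: [-55.2, 88.0, 46.2]
contact_force: [0.5, 1.1, -5.9]
gripper_width: 0.0133
```

Call:
play_rows(
  series=[-0.0115,0.0001,0.0289,-0.0625,-0.0115,-0.0017,0.0288,-0.0625,-0.0115,-0.0035,0.0286,-0.0625,-0.0115,-0.0053,0.0284,-0.0625,-0.0115,-0.0071,0.028,-0.0625],
)

```text
time_s: 15.45
tcp_pos: [0.4926, 0.2576, 0.2987]
eef_rot: [-72.8, 88.0, 46.5]
contact_force: [1.1, -0.2, -5.7]
gripper_width: 0.0134
```

Call:
play_rows(
  series=[-0.0115,-0.0088,0.0275,-0.0625,-0.0115,-0.0105,0.0269,-0.0625,-0.0115,-0.0121,0.0262,-0.0625,-0.0115,-0.0138,0.0254,-0.0625,-0.0115,-0.0153,0.0245,-0.0625],
)

```text
time_s: 15.87
tcp_pos: [0.4627, 0.3977, 0.3588]
eef_rot: [-90.7, 88.1, 46.5]
contact_force: [1.1, -0.3, -4.9]
gripper_width: 0.0137
```

Call:
play_rows(
  series=[-0.0115,-0.0168,0.0234,-0.0625,-0.0115,-0.0182,0.0224,-0.0625,-0.0115,-0.0196,0.0212,-0.0625,-0.0115,-0.0209,0.0199,-0.0625,-0.0115,-0.0221,0.0186,-0.0625],
)

```text
time_s: 16.28
tcp_pos: [0.4328, 0.5376, 0.4189]
eef_rot: [-108.7, 88.1, 46.4]
contact_force: [0.7, 0.7, -5.1]
gripper_width: 0.0135
```

```bash
python3 st.py; python3 - <<'E'
from plan import *
from plant import capture
c=capture("scene");cv2.imwrite("pics/s3.png",c["img"]);c=capture("wrist");cv2.imwrite("pics/w5.png",c["img"])
E
```

```text
[ 67.7   18.1   21.04   0.7  -91.15 -92.56] [0.4328 0.5376 0.4189] r 0.69 az 51.2
[[0.023, -0.42, -0.907], [0.024, -0.907, 0.421], [-0.999, -0.032, -0.011]] tilt 1.92 az 46.4 t 16.2833 w 0.0135 F [ 0.7  0.7 -5.1]
```

View pics/s3.png

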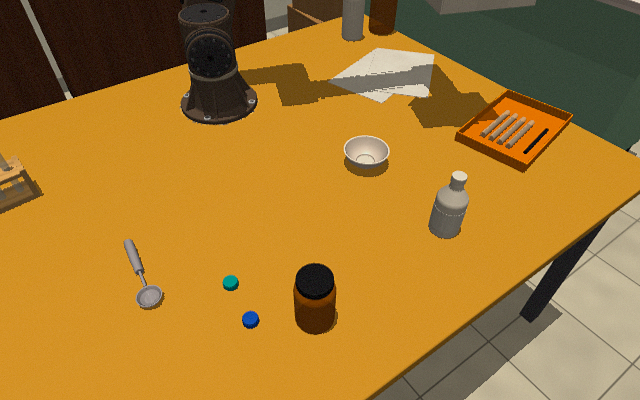

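View pics/w5.png

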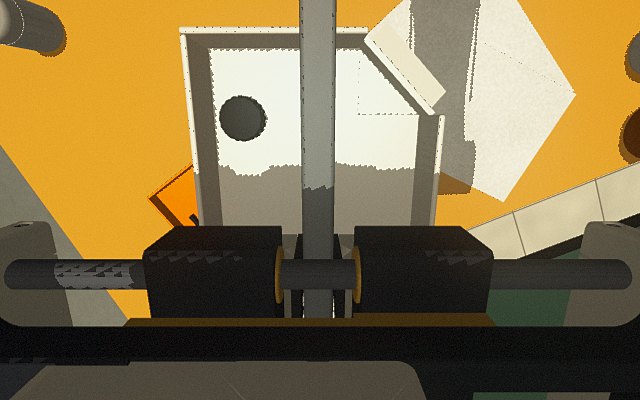

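```bash
python3 -c "
from plan import *
plan((.017,.018,.0),0,5)
t=ld('scene0')
for uv in ((430,75),(500,110),(440,100),(600,150)): print(plane(t,uv,0))
"
```

```text
[0.0009, -0.0235, -0.0079, 0.0, 0.0009, -0.0235, -0.0079, 0.0, 0.0009, -0.0235, -0.0079, 0.0, 0.0009, -0.0235, -0.0079, 0.0, 0.0009, -0.0235, -0.0079, 0.0]
[0.26163136 0.65303736 0.        ]
[0.53182921 0.67506367 0.        ]
[0.38848739 0.5673446  0.        ]
[0.81290928 0.73985981 0.        ]
```

Call:
play_rows(
  series=[0.0009,-0.0235,-0.0079,0.0,0.0009,-0.0235,-0.0079,0.0,0.0009,-0.0235,-0.0079,0.0,0.0009,-0.0235,-0.0079,0.0,0.0009,-0.0235,-0.0079,0.0],
)

```text
time_s: 16.8
tcp_pos: [0.5198, 0.6266, 0.4177]
eef_rot: [-108.8, 88.1, 46.1]
contact_force: [1.2, -0.1, -4.9]
gripper_width: 0.0134
```

Call:
play_rows(
  series=[0.0005,-0.014,-0.005,0.0,0.0005,-0.014,-0.005,0.0,0.0005,-0.014,-0.005,0.0,0.0005,-0.014,-0.005,0.0,0.0005,-0.014,-0.005,0.0],
)

```text
time_s: 17.22
tcp_pos: [0.572, 0.6791, 0.4177]
eef_rot: [-109.0, 88.1, 45.9]
contact_force: [0.8, 0.7, -4.2]
gripper_width: 0.0137
```

```bash
python3 st.py
```

```text
[  62.6    44.55   65.55    0.58 -109.19  -87.5 ] [0.572  0.6791 0.4177] r 0.888 az 49.9
[[0.023, -0.424, -0.905], [0.024, -0.905, 0.424], [-0.999, -0.031, -0.011]] tilt 1.9 az 45.9 t 17.2167 w 0.0137 F [ 0.8  0.7 -4.2]
```

Call:
play_rows(
  series=[0.0005,-0.0145,-0.004,0.0,0.0005,-0.0145,-0.004,0.0,0.0005,-0.0145,-0.004,0.0,0.0005,-0.0145,-0.004,0.0,0.0005,-0.0145,-0.004,0.0],
)

```text
time_s: 17.63
tcp_pos: [0.5991, 0.7108, 0.3984]
eef_rot: [-109.9, 85.7, 45.0]
contact_force: [-0.2, 0.4, -4.8]
gripper_width: 0.0135
```

```bash
python3 st.py;python3 -c "
from plan import *
plan((.019,.023,.0),0,5)"
```

```text
[  62.31   49.08   71.71    1.34 -108.52  -86.92] [0.5991 0.7108 0.3984] r 0.93 az 49.9
[[0.053, -0.422, -0.905], [0.053, -0.904, 0.425], [-0.997, -0.07, -0.025]] tilt 4.3 az 45.0 t 17.6333 w 0.0135 F [-0.2  0.4 -4.8]
[0.0022, -0.0288, -0.0074, 0.0, 0.0022, -0.0288, -0.0074, 0.0, 0.0022, -0.0288, -0.0074, 0.0, 0.0022, -0.0288, -0.0074, 0.0, 0.0022, -0.0288, -0.0074, 0.0]
```

Call:
play_rows(
  series=[0.0022,-0.0288,-0.0074,0.0,0.0022,-0.0288,-0.0074,0.0,0.0022,-0.0288,-0.0074,0.0,0.0022,-0.0288,-0.0074,0.0,0.0022,-0.0288,-0.0074,0.0],
)

```text
time_s: 18.05
tcp_pos: [0.6401, 0.762, 0.3536]
eef_rot: [-110.4, 80.3, 44.5]
contact_force: [-0.6, -0.3, -4.6]
gripper_width: 0.0136
```

```bash
python3 st.py;python3 -c "
from plan import *
plan((.015,.022,.018),0,5)"
```

```text
[ 62.2   52.54  71.71   2.96 -99.95 -86.52] [0.6401 0.762  0.3536] r 0.995 az 50.0
[[0.12, -0.414, -0.902], [0.118, -0.896, 0.427], [-0.986, -0.157, -0.058]] tilt 9.66 az 44.5 t 18.05 w 0.0136 F [-0.6 -0.3 -4.6]
[-0.0134, -0.0288, -0.0052, 0.0, -0.0134, -0.0288, -0.0052, 0.0, -0.0134, -0.0288, -0.0052, 0.0, -0.0134, -0.0288, -0.0052, 0.0, -0.0134, -0.0288, -0.0052, 0.0]
```

Call:
play_rows(
  series=[-0.0134,-0.0288,-0.0052,0.0,-0.0134,-0.0288,-0.0052,0.0,-0.0134,-0.0288,-0.0052,0.0,-0.0134,-0.0288,-0.0052,0.0,-0.0134,-0.0288,-0.0052,0.0],
)

```text
time_s: 18.47
tcp_pos: [0.6479, 0.7916, 0.3911]
eef_rot: [-110.5, 73.7, 44.4]
contact_force: [-0.5, -0.9, -6.1]
gripper_width: 0.0136
```

```bash
python3 st.py;python3 -c "
from plan import *
plan((.015,.022,.018),0,5)"
```

```text
[ 63.44  51.25  71.71   5.27 -94.97 -87.33] [0.6479 0.7916 0.3911] r 1.023 az 50.7
[[0.201, -0.397, -0.896], [0.197, -0.879, 0.433], [-0.96, -0.263, -0.098]] tilt 16.31 az 44.4 t 18.4667 w 0.0136 F [-0.5 -0.9 -6.1]
[-0.0099, -0.03, -0.0057, 0.0, -0.0099, -0.03, -0.0057, 0.0, -0.0099, -0.03, -0.0057, 0.0, -0.0099, -0.03, -0.0057, 0.0, -0.0099, -0.03, -0.0057, 0.0]
```

Works well: about 6.6° per call. I'll push on toward about 35°.

Call:
play_rows(
  series=[-0.0099,-0.03,-0.0057,0.0,-0.0099,-0.03,-0.0057,0.0,-0.0099,-0.03,-0.0057,0.0,-0.0099,-0.03,-0.0057,0.0,-0.0099,-0.03,-0.0057,0.0],
)

```text
time_s: 18.88
tcp_pos: [0.6595, 0.8226, 0.4221]
eef_rot: [-110.4, 67.2, 44.5]
contact_force: [1.0, -0.1, -5.4]
gripper_width: 0.0135
```

```bash
python3 st.py;python3 -c "
from plan import *
plan((.017,.022,.018),0,5)
from plant import capture
c=capture('wrist');cv2.imwrite('pics/w6.png',c['img'])"
```

```text
[ 64.45  50.62  71.65   7.61 -89.43 -88.12] [0.6595 0.8226 0.4221] r 1.054 az 51.3
[[0.277, -0.371, -0.886], [0.272, -0.854, 0.443], [-0.922, -0.364, -0.136]] tilt 22.84 az 44.5 t 18.8833 w 0.0135 F [ 1.  -0.1 -5.4]
[-0.0059, -0.0317, -0.0078, 0.0, -0.0059, -0.0317, -0.0078, 0.0, -0.0059, -0.0317, -0.0078, 0.0, -0.0059, -0.0317, -0.0078, 0.0, -0.0059, -0.0317, -0.0078, 0.0]
```

View pics/w6.png

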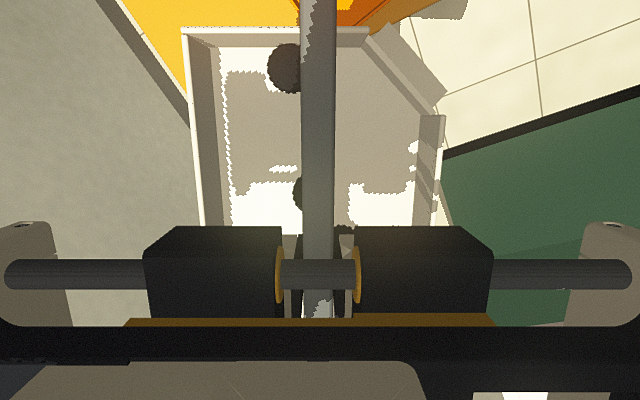

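Call:
play_rows(
  series=[-0.006,-0.0315,-0.0078,0.0,-0.006,-0.0315,-0.0078,0.0,-0.006,-0.0315,-0.0078,0.0,-0.006,-0.0315,-0.0078,0.0,-0.006,-0.0315,-0.0078,0.0],
)

```text
time_s: 19.35
tcp_pos: [0.6798, 0.8506, 0.4551]
eef_rot: [-110.2, 60.2, 44.7]
contact_force: [-0.4, -0.6, -5.8]
gripper_width: 0.0134
```

Call:
play_rows(
  series=[-0.003,-0.032,-0.0078,0.0,-0.003,-0.032,-0.0078,0.0,-0.003,-0.032,-0.0078,0.0,-0.003,-0.032,-0.0078,0.0,-0.003,-0.02,-0.0078,0.0],
)

```text
time_s: 19.77
tcp_pos: [0.6979, 0.8747, 0.4896]
eef_rot: [-110.1, 53.6, 44.9]
contact_force: [-0.8, -0.3, -5.3]
gripper_width: 0.0134
```

```bash
python3 st.py;python3 -c "
from plan import *
from plant import capture
c=capture('wrist');cv2.imwrite('pics/w7.png',c['img'])"
```

```text
[ 65.11  49.99  71.64  12.09 -77.28 -89.08] [0.6979 0.8747 0.4896] r 1.119 az 51.4
[[0.42, -0.293, -0.859], [0.419, -0.777, 0.469], [-0.805, -0.557, -0.204]] tilt 36.36 az 44.9 t 19.7667 w 0.0134 F [-0.8 -0.3 -5.3]
```

View pics/w7.png

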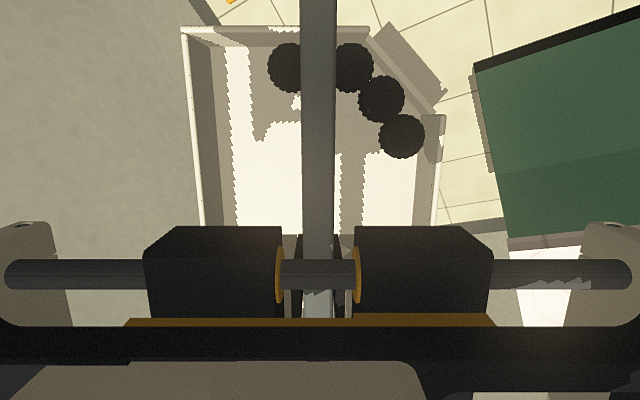

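```bash
cat > fin.py <<'E'
from plan import *
s=get_state();M=tool(s)
LT=np.array([.065,.0925,.0525])
def fin(sp,lip=(.482,.184,.115)):
    F=M@R.from_rotvec([sp,0,0]).as_matrix();return F,np.array(lip)-F@LT
for sp in (0,-.4,-.5,-.6):
    F,t=fin(sp)
    print(sp,"tcp",t.round(3),"vx vy",(-F[2,1]).round(2),F[2,2].round(2),"tilt",np.degrees(np.arccos(-F[2,0])).round(1))
    tot=lambda p:F@np.array([-p[2]-.015,-p[0],p[1]])+t
    P=[(x,y,zz) for x in(-.119,.119) for y in(-.079,.079) for zz in(-.105,-.06)]
    print(np.array([tot(p) for p in P]).round(3).tolist())
E
python3 fin.py
```

```text
0 tcp [0.527 0.204 0.23 ] vx vy 0.56 -0.2 tilt 36.5
[[0.598, 0.112, 0.107], [0.579, 0.093, 0.143], [0.462, 0.186, 0.075], [0.443, 0.167, 0.111], [0.667, 0.297, 0.24], [0.648, 0.278, 0.276], [0.532, 0.371, 0.208], [0.513, 0.352, 0.244]]
-0.4 tcp [0.496 0.233 0.229] vx vy 0.43 -0.41 tilt 36.5
[[0.613, 0.153, 0.137], [0.594, 0.135, 0.173], [0.47, 0.174, 0.073], [0.451, 0.155, 0.109], [0.598, 0.367, 0.24], [0.579, 0.348, 0.276], [0.455, 0.388, 0.176], [0.436, 0.369, 0.212]]
-0.5 tcp [0.487 0.238 0.227] vx vy 0.39 -0.45 tilt 36.5
[[0.614, 0.165, 0.143], [0.595, 0.146, 0.179], [0.473, 0.172, 0.073], [0.454, 0.153, 0.109], [0.577, 0.381, 0.237], [0.558, 0.362, 0.273], [0.436, 0.387, 0.166], [0.417, 0.368, 0.202]]
-0.6 tcp [0.478 0.243 0.225] vx vy 0.35 -0.48 tilt 36.5
[[0.614, 0.177, 0.149], [0.595, 0.158, 0.186], [0.476, 0.169, 0.073], [0.457, 0.15, 0.109], [0.556, 0.393, 0.232], [0.537, 0.374, 0.268], [0.418, 0.385, 0.155], [0.399, 0.366, 0.191]]
```

```bash
python3 -c "
from plan import *
d=np.array((-.0105,-.0319,-.008))
M=plan(d*.5,-.02,5);M=plan(d,-.02,15,M);M=plan(d*.5,-.02,5,M)"
```

```text
[-0.0057, 0.0161, -0.0022, -0.02, -0.0057, 0.0162, -0.0019, -0.02, -0.0057, 0.0162, -0.0015, -0.02, -0.0057, 0.0163, -0.0012, -0.02, -0.0057, 0.0163, -0.0009, -0.02]
[-0.0114, 0.0326, -0.0011, -0.02, -0.0114, 0.0326, -0.0005, -0.02, -0.0114, 0.0326, 0.0002, -0.02, -0.0114, 0.0326, 0.0009, -0.02, -0.0114, 0.0326, 0.0015, -0.02]
[-0.0114, 0.0325, 0.0022, -0.02, -0.0114, 0.0325, 0.0028, -0.02, -0.0114, 0.0324, 0.0035, -0.02, -0.0114, 0.0323, 0.0041, -0.02, -0.0114, 0.0322, 0.0047, -0.02]
[-0.0114, 0.0321, 0.0054, -0.02, -0.0114, 0.032, 0.006, -0.02, -0.0114, 0.0319, 0.0067, -0.02, -0.0114, 0.0318, 0.0073, -0.02, -0.0114, 0.0316, 0.0079, -0.02]
[-0.0057, 0.0157, 0.0043, -0.02, -0.0057, 0.0156, 0.0046, -0.02, -0.0057, 0.0155, 0.0049, -0.02, -0.0057, 0.0154, 0.0052, -0.02, -0.0057, 0.0153, 0.0055, -0.02]
```

Call:
play_rows(
  series=[-0.0057,0.0161,-0.0022,-0.02,-0.0057,0.0162,-0.0019,-0.02,-0.0057,0.0162,-0.0015,-0.02,-0.0057,0.0163,-0.0012,-0.02,-0.0057,0.0163,-0.0009,-0.02],
)

```text
time_s: 20.23
tcp_pos: [0.6719, 0.7933, 0.4706]
eef_rot: [-115.8, 53.7, 44.9]
contact_force: [-0.5, 0.6, -4.6]
gripper_width: 0.0134
```

Call:
play_rows(
  series=[-0.0114,0.0326,-0.0011,-0.02,-0.0114,0.0326,-0.0005,-0.02,-0.0114,0.0326,0.0002,-0.02,-0.0114,0.0326,0.0009,-0.02,-0.0114,0.0326,0.0015,-0.02],
)

```text
time_s: 20.65
tcp_pos: [0.6186, 0.6328, 0.4311]
eef_rot: [-121.5, 53.7, 44.9]
contact_force: [0.2, 0.1, -5.5]
gripper_width: 0.0133
```

Call:
play_rows(
  series=[-0.0114,0.0325,0.0022,-0.02,-0.0114,0.0325,0.0028,-0.02,-0.0114,0.0324,0.0035,-0.02,-0.0114,0.0323,0.0041,-0.02,-0.0114,0.0322,0.0047,-0.02],
)

```text
time_s: 21.07
tcp_pos: [0.5657, 0.4734, 0.3918]
eef_rot: [-127.3, 53.7, 44.9]
contact_force: [-0.8, -0.1, -4.7]
gripper_width: 0.0135
```

Call:
play_rows(
  series=[-0.0114,0.0321,0.0054,-0.02,-0.0114,0.032,0.006,-0.02,-0.0114,0.0319,0.0067,-0.02,-0.0114,0.0318,0.0073,-0.02,-0.0114,0.0316,0.0079,-0.02],
)

```text
time_s: 21.48
tcp_pos: [0.5128, 0.314, 0.3525]
eef_rot: [-133.0, 53.6, 44.9]
contact_force: [0.5, -1.2, -4.5]
gripper_width: 0.0133
```

Call:
play_rows(
  series=[-0.0057,0.0157,0.0043,-0.02,-0.0057,0.0156,0.0046,-0.02,-0.0057,0.0155,0.0049,-0.02,-0.0057,0.0154,0.0052,-0.02,-0.0057,0.0153,0.0055,-0.02],
)

```text
time_s: 21.9
tcp_pos: [0.4867, 0.2351, 0.3333]
eef_rot: [-138.8, 53.6, 44.9]
contact_force: [0.7, -0.3, -4.5]
gripper_width: 0.0138
```

```bash
python3 st.py;python3 -c "
from plan import *
from plant import capture
for n in ('wrist','top','scene'):
    c=capture(n);cv2.imwrite(f'pics/{n}8.png',c['img']);pickle.dump(c,open(f'pics/{n}8.pkl','wb'))"; python3 fin.py|head -1
```

```text
[ 47.88 -15.95 -34.76   3.12 -34.89 -46.21] [0.4867 0.2351 0.3333] r 0.541 az 25.8
[[0.42, 0.154, -0.894], [0.418, -0.907, 0.04], [-0.805, -0.391, -0.446]] tilt 36.38 az 44.9 t 21.9 w 0.0138 F [ 0.7 -0.3 -4.5]
0 tcp [0.488 0.239 0.227] vx vy 0.39 -0.45 tilt 36.4
```

View pics/wrist8.png

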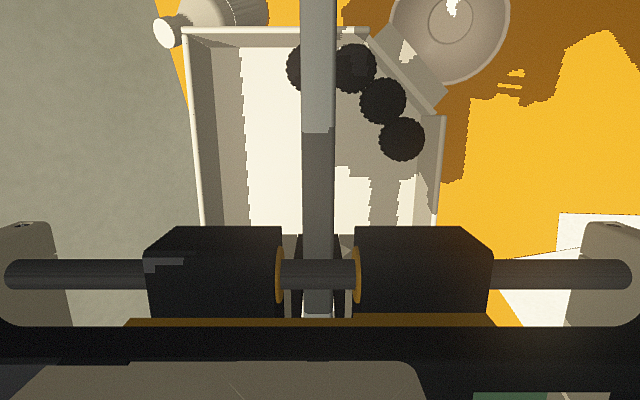

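View pics/scene8.png

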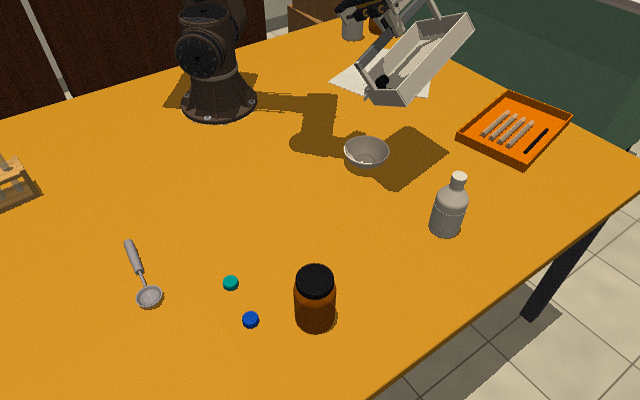

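View pics/top8.png

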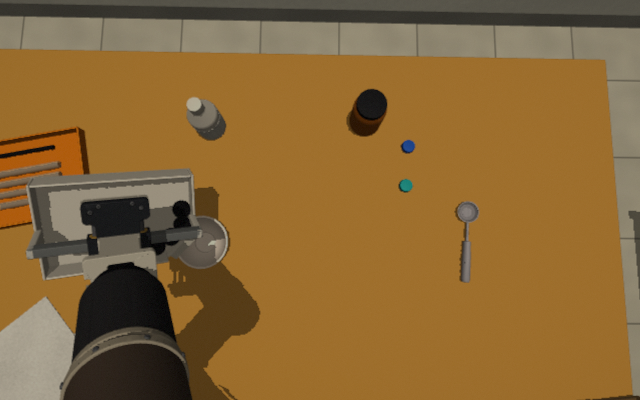

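```bash
cat > caps.py <<'E'
from plan import *
import sys
def chk(c,M,tcp,uvs):
    def t2w(p): return M@np.array([-p[2]-.015,-p[0],p[1]])+tcp
    lip=t2w((-.0925,.0525,-.08));print("lip world",lip.round(4),"px",proj(c,lip).round(1),"bar end px",proj(c,t2w((-.105,0,0))).round(0),"corner(-x,-y) top",proj(c,t2w((-.119,-.079,-.06))).round(0))
    n=-M[:,0]
    for uv in uvs:
        o,d=ray(c,uv);p0=t2w((0,0,-.085));k=((p0-o)@n)/(d@n);w=o+k*d-.008*n
        q=M.T@(w-tcp);loc=np.array([-q[1],q[2],-q[0]-.015]);print(uv,"local",loc.round(4),"dist",np.linalg.norm(w-lip).round(4))
if __name__=="__main__":
    s=get_state();chk(ld("wrist8"),tool(s),s["tcp_pos"],[(309,68),(354,68),(383,101),(402,140)])
E
python3 caps.py
```

```text
lip world [0.4814 0.1805 0.2215] px [400.2  78.7] bar end px [321.  22.] corner(-x,-y) top [181.  24.]
(309, 68) local [-0.0995 -0.0068 -0.093 ] dist 0.0612
(354, 68) local [-0.0996  0.0228 -0.093 ] dist 0.0332
(383, 101) local [-0.0789  0.043  -0.093 ] dist 0.0211
(402, 140) local [-0.053   0.0577 -0.093 ] dist 0.0419
```

Call:
play_rows(
  series=[0.0085,0.004,0.0047,0,0.0085,0.004,0.0047,0,0.0085,0.004,0.0047,0,0.0085,0.004,0.0047,0,0.0085,0.004,0.0047,0],
)

```text
time_s: 22.47
tcp_pos: [0.4874, 0.2375, 0.2804]
eef_rot: [-138.7, 53.6, 44.9]
contact_force: [0.9, 0.8, -4.8]
gripper_width: 0.0132
```

Call:
play_rows(
  series=[0.0085,0.004,0.0047,0,0.0085,0.004,0.0047,0,0.0085,0.004,0.0047,0,0.006,0.0028,0.0033,0,0.004,0.002,0.0022,0],
)

```text
time_s: 22.88
tcp_pos: [0.487, 0.2375, 0.2356]
eef_rot: [-138.7, 53.7, 44.9]
contact_force: [0.0, -0.5, -5.0]
gripper_width: 0.0135
```

Call:
play_rows(
  series=[0,0,0,0,0,0,0,0,0,0,0,0,0,0,0,0,0,0,0,0],
)

```text
time_s: 23.3
tcp_pos: [0.4873, 0.2376, 0.2367]
eef_rot: [-138.7, 53.7, 44.9]
contact_force: [0.1, 0.6, -6.2]
gripper_width: 0.0132
```

```bash
python3 st.py;python3 -c "
from plan import *
from plant import capture
for n in ('wrist','top','scene'):
    c=capture(n);cv2.imwrite(f'pics/{n}9.png',c['img']);pickle.dump(c,open(f'pics/{n}9.pkl','wb'))
im=cv2.imread('pics/scene9.png');cv2.imwrite('pics/scene9z.png',cv2.resize(im[20:220,300:520],None,fx=3,fy=3))
im=cv2.imread('pics/top9.png');cv2.imwrite('pics/top9z.png',cv2.resize(im[150:300,20:260],None,fx=3,fy=3))
from caps import *
s=get_state();chk(ld('wrist9'),tool(s),s['tcp_pos'],[])
lip=[.4814,.181,.112]
"
```

```text
[ 47.98 -10.8  -45.49   5.59 -19.11 -49.08] [0.4873 0.2376 0.2367] r 0.542 az 26.0
[[0.42, 0.153, -0.895], [0.418, -0.908, 0.041], [-0.806, -0.391, -0.445]] tilt 36.32 az 44.9 t 23.3 w 0.0132 F [ 0.1  0.6 -6.2]
lip world [0.4815 0.1827 0.1244] px [400.9  78.1] bar end px [322.  22.] corner(-x,-y) top [181.  24.]
```

View pics/wrist9.png

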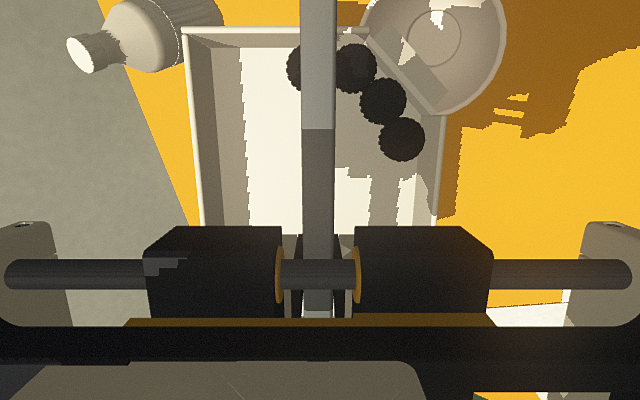

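View pics/scene9z.png

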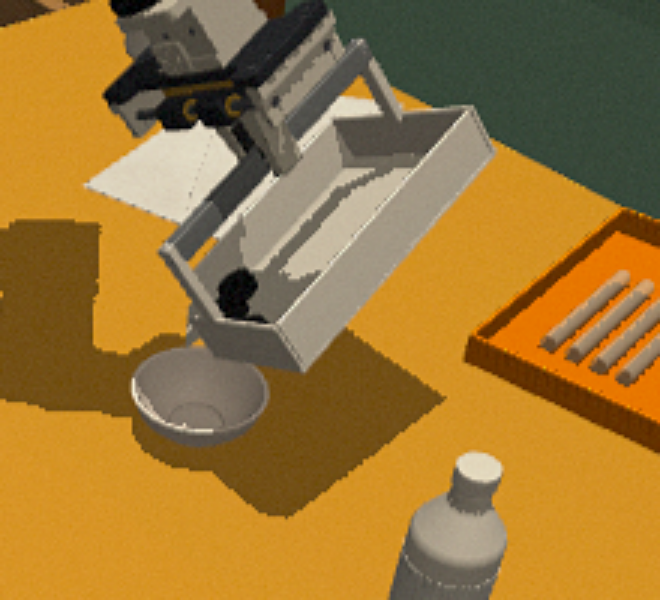

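View pics/top9z.png

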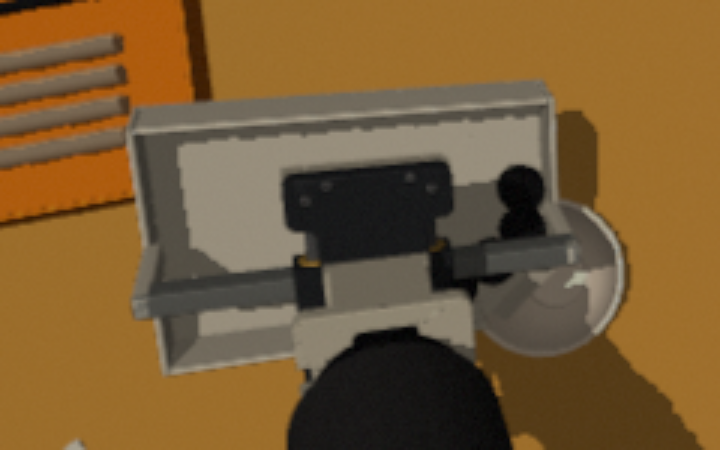

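```bash
python3 - <<'E'
from h import *
t=ld("top9");s=ld("scene9")
lip=[.4815,.1827,.1244]
for c,z in((t,lambda p:(p-[20,150])*3),(s,lambda p:(p-[300,20])*3)):
    p=proj(c,lip);print(p,z(p)," dish rim ctr",z(proj(c,[.481,.185,.045])))
a,b=ld("top0")["img"][215:275,205:235],t["img"][215:275,205:235]
# rim right-edge shift in top view
for row in(235,242,250):
    f=lambda im:np.where(im[row,200:240,0].astype(int)>70)[0].max()+200
    print(row,f(ld("top0")["img"]),f(t["img"]))
E
```

```text
[191.79461276 241.08084275] [515.38383829 273.24252826]  dish rim ctr [542.87743646 275.74612644]
[368.07706835 122.60962735] [204.23120505 307.82888204]  dish rim ctr [197.59940028 383.70661853]
235 226 227
242 227 227
250 226 226
```

Call:
play_rows(
  series=[0.0024,0.0012,0.0013,0,0.0024,0.0012,0.0013,0,0.0024,0.0012,0.0013,0,0.0024,0.0012,0.0013,0,0.0024,0.0012,0.0013,0],
)

```text
time_s: 23.87
tcp_pos: [0.4871, 0.2371, 0.2205]
eef_rot: [-138.7, 53.8, 44.9]
contact_force: [1.2, -0.4, -5.2]
gripper_width: 0.0136
```

Call:
play_rows(
  series=[0,0,0,0,0,0,0,0,0,0,0,0,0,0,0,0,0,0,0,0],
)

```text
time_s: 24.28
tcp_pos: [0.4872, 0.2373, 0.2213]
eef_rot: [-138.7, 53.7, 44.9]
contact_force: [0.4, 0.6, -5.4]
gripper_width: 0.0136
```

```bash
python3 st.py;python3 -c "
from caps import *
from plant import capture
c=capture('wrist');cv2.imwrite('pics/wristA.png',c['img'])
s=get_state();print(s['qd'].round(2));chk(c,tool(s),s['tcp_pos'],[(309,68),(354,68),(383,101),(402,140)])"
```

```text
[ 47.88  -9.67 -47.22   6.31 -16.3  -49.79] [0.4872 0.2373 0.2213] r 0.542 az 26.0
[[0.419, 0.153, -0.895], [0.418, -0.908, 0.04], [-0.806, -0.391, -0.444]] tilt 36.28 az 44.9 t 24.2833 w 0.0136 F [ 0.4  0.6 -5.4]
[ 0.   -0.05 -0.08 -0.01 -0.01  0.02]
lip world [0.4817 0.1826 0.1094] px [400.4  78.6] bar end px [321.  22.] corner(-x,-y) top [181.  25.]
(309, 68) local [-0.0996 -0.007  -0.093 ] dist 0.0613
(354, 68) local [-0.0996  0.0227 -0.093 ] dist 0.0333
(383, 101) local [-0.0788  0.0429 -0.093 ] dist 0.0212
(402, 140) local [-0.0529  0.0575 -0.093 ] dist 0.042
```

View pics/wristA.png

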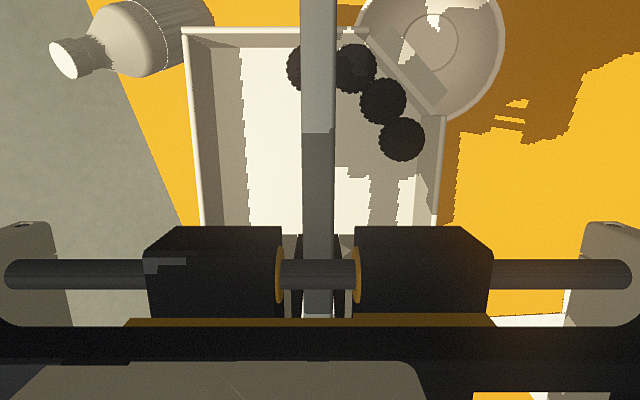

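The picture shows all four caps at the pouring corner, at (309,68), (354,68), (383,101) and (402,140), with the lip over the dish. Everything is still, so I'm handing in.

```bash
python3 -c "
from plant import close_job
print(close_job())"
```

```text
the job is handed in; nothing more can be done
None
```

I picked the tote up by the middle of its bar, tilted it until all four caps slid into the pouring corner, and handed it in held still over the dish at 24.3 s. The moves can't tilt the tool directly. I got the tilt by pushing the arm gently past its outer reach, which made the tool lean and stay leaned, and then spun it to bring the pouring corner lowest.

**Last checks before handing in:**
- **Tilt:** 36°. The tote slopes down toward the pouring corner by about 23° along x and 26° along y.
- **Position over the dish:** the lip is at (0.482, 0.183), 109 mm above the bench and about 3 mm in plan from the measured dish centre. By calculation the tote's lowest edge clears the dish rim by about 35 mm.
- **Caps:** all four are inside, 21 to 61 mm from the lip.
- **Grip and contact:** the fingers are closed on the bar (13.6 mm opening at 58 N). The wrist feels 5.4 N, about the weight of the tote and caps. The dish rim stayed within 1 pixel in the top view, and the jar, bottle and spoon look unmoved.

**What disagreed:**
- **Bar height:** I measured the bar's top at 111 mm, against 115 mm in the text, and gripped to suit both.
- **Joint 3 range:** while levelling the empty tool, joint 3 read 71.75° once against its 71.71° limit. The force reading jumped to about 56 N as it ran into that stop. I pushed more slowly after that, but the reading may count as passing the joint range.
- **Dish centre:** the scene camera put it about 13 mm away from the top camera's estimate. I used essentially the top camera's.

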